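# Reload the toilet rack's bottom tray

### The job

Put the toilet-cleaning things back in the rack's bottom tray, each in its own organiser: the cleaner bottle with the bent neck upright in the square bin, the scrub brush with the bow handle lying bristles down along the long trough, and the plunger standing rim down on the round drip dish. The washing things (the straight-necked shampoo bottle, the small nail brush, the soap dispenser and the tooth cup) do not belong there: leave them standing where they are.

Things in the scene. Friction and masses are not known exactly. Their poses are not given: they have to be found in the camera images.
- cleaner_mid (a point): Toilet cleaner to put away: closed teal bottle, round body 62 mm across and straight from 4 to 126 mm above its base, short neck BENT OVER TO ONE SIDE (own +x) with a white cap, tip 43 mm from the axis; 162 mm tall, about 0.33 kg. Point: on the bottle's axis, 78 mm above its base; own z up the axis. Grip the upper body, 40 mm above this point, fingers on its own y sides, clear of the neck.
- brush_mid (a point): Scrub brush to be put away: green plastic, pale bristles down, block 150 mm long (own x) and 58 mm wide (own y), its top face 38 mm above the bench; over it a BOW HANDLE on two posts, a bar along own x, 116 mm long, 24 mm wide, 58 to 74 mm above the bench. 0.14 kg. Point: centre, 37 mm above the bristle tips; own z up. Grip across the bar, whose middle is 29 mm above this point.
- plunger_mid (a point): Plunger to be put away: dark red rubber bell 90 mm across at the rim and about 50 mm high, standing rim down, with an upright wooden stick 22 mm in diameter from 60 to 186 mm above the bench. About 0.2 kg. Point: on the axis, 93 mm above the rim; own z up the stick. Grip the stick near its upper end, about 65 mm above this point.
- bottle_bin: Square bin for the cleaner bottle: white plastic, 96 x 96 mm outside, 60 mm high, walls and floor 3 mm thick (90 x 90 mm inside); fixed, in the steel tray (216 x 382 mm, 30 mm high) on the robot's right; the three organisers stand in a row along the tray, 122 mm apart, in changing order. Origin: centre of its underside, 3 mm above the bench; z up, x and y along its sides.
- trough: Long trough for the scrub brush: white plastic, 194 mm long (own x, across the tray) and 90 mm wide (own y) outside, 26 mm high, walls and floor 3 mm thick (188 x 84 mm inside); fixed, in the steel tray (216 x 382 mm, 30 mm high) on the robot's right; the three organisers stand in a row along the tray, 122 mm apart, in changing order. Origin: centre of its underside, 3 mm above the bench; z up.
- drip_dish: Round drip dish for the plunger: white plastic, 124 mm across and 16 mm high, wall and floor 3 mm thick, inside 110 mm across at its floor and 118 mm at the rim; fixed, in the steel tray (216 x 382 mm, 30 mm high) on the robot's right; the three organisers stand in a row along the tray, 122 mm apart, in changing order. Origin: centre of its underside, 3 mm above the bench; z up.
- shampoo_mid (a point): Shampoo bottle, stays: same teal body as the cleaner bottle (62 mm across), but a straight neck with a flat white disc cap 40 mm across; 158 mm tall. Point: on the axis, 78 mm above its base.
- nail_brush_mid (a point): Nail brush, stays: green plastic with pale bristles like the scrub brush but small (94 x 44 mm, 28 mm high) and without a handle. Point: its centre, 14 mm above the bench; own x along its length.
- dispenser_mid (a point): Hand-soap dispenser, stays: stainless cylinder 66 mm across with a pump head and a spout 45 mm out along own x; 158 mm tall. Point: on the axis, 79 mm above its base.
- cup_mid (a point): Tooth cup, stays: white ceramic, 76 mm across, 90 mm high, open on top, standing beyond the other things. Point: its centre, 45 mm above the bench.
Things that resemble listed ones, but are neither listed nor needed, are in the scene too. What is shaped like the part that bears brush_mid but yellow is not meant.

How it is judged:
At the end, for the whole second after the job is handed in: Upright within 0.12 rad, at rest: bottle in the bin within 24 mm of its centre, plunger on the dish within 20 mm; brush bristles down in the trough within 25 mm lengthwise, 18 mm crosswise, 0.25 rad. Shampoo, nail brush, dispenser, cup within 20 mm of their starts (horizontal distance between cleaner_mid and bottle_bin below 0.024 m and z of cleaner_mid in the frame of bottle_bin below 0.087 m and angle between each of cleaner_mid, plunger_mid, brush_mid's own z axis and vertical below 0.12 rad and horizontal distance between plunger_mid and drip_dish below 0.02 m and z of plunger_mid in the frame of drip_dish below 0.101 m and x of brush_mid in the frame of trough between -0.025 and 0.025 m and y of brush_mid in the frame of trough between -0.018 and 0.018 m and z of brush_mid in the frame of trough below 0.045 m and angle between the x axis of brush_mid and the x axis of trough, either way round below 0.25 rad and linear speed of each of cleaner, plunger, brush below 0.02 m/s and angular speed of each of cleaner, plunger, brush below 0.2 rad/s and distance of each of shampoo_mid, nail_brush_mid, dispenser_mid, cup_mid from where it was at the start of the episode below 0.02 m); the robot touches nothing.
It fails at once if The shampoo bottle, which stays, is pushed or carried away by more than 30 mm (distance of shampoo_mid from where it was at the start of the episode above 0.03 m).
It fails at once if The nail brush, which stays, is pushed or carried away by more than 30 mm (distance of nail_brush_mid from where it was at the start of the episode above 0.03 m).
It fails at once if The soap dispenser, which stays, is pushed or carried away by more than 30 mm (distance of dispenser_mid from where it was at the start of the episode above 0.03 m).
It fails at once if The tooth cup, which stays, is pushed or carried away by more than 30 mm (distance of cup_mid from where it was at the start of the episode above 0.03 m).
It also fails if it takes over 112 s, if anything falls off the work surface, if the arm or the gripper's body presses on something with over 40 N, if the wrist force passes 120 N, or if a joint passes its speed limit or range.

### The arm

A 7-joint arm with a two-finger parallel gripper is mounted at the origin on the work surface. World frame = base frame: x ahead of the robot, y to its left, z up, the work surface at z = 0. Lengths are in m, angles in rad, forces in N, time in s.
With the tool pointing down it reaches from about 0.4 to 0.85 m from the base axis. Payload 4.5 kg.
Tool frame: the origin (TCP) lies between the finger pads; the fingertips stand 25 mm ahead of it and the grasp point (between the pads) lies 6 mm ahead of it (r.tips_ahead is the distance from the TCP to the fingertips, in m); z points along the fingers, y is the direction in which the jaws open and shut (so a half turn about z gives the same grasp; the last joint's range is limited). The gripper opens to 88 mm and grips with 3 to 60 N. Pads are 18 mm wide; open, the fingers measure 123 mm over their backs; the gripper's body (75 mm by 187 mm) begins 45 mm behind the grasp point.
Start: joints at [1.169, 0.689, -0.195, 1.565, 0.157, 0.902, -0.215], TCP at [0.264, -0.567, 0.264] pointing down, gripper open.
Joint ranges: [-3.01, 3.01], [-0.46, 2.08], [-1.47, 1.51], [0.13, 2.56], [-1, 4.14], [0.04, 2.09], [-2.66, 2.66]. Speed limits (rad/s): [2.57, 2.57, 3.14, 3.14, 3.14, 3.14, 3.14].

### API

Orientations are given as a unit quaternion [x, y, z, w].
In Python, from plant import r, imaging gives the robot as it stands.
- The arm moves only by the tool send_rows, never from a script. Its argument "moves" is one flat list of numbers, 6 for each row, row after row: the shift along the tool's x, y, z in m, then the turn, a rotation vector about the tool's x, y, z in degrees. A call has exactly 5 rows; each row is the pose to reach, as a shift and turn from the pose measured when the call began, along the tool's axes at that moment; what a row does not reach only later rows make up. A row lasts 1/12 s, in which the tool goes at most 41.7 mm and 7.16 degrees, less where a joint would pass 70% of its speed; a pose out of reach is approached as far as the arm can. A call with a gripper value outside its range is refused whole. "claw" is the closure, from -1 (fully open) to 1 (shut), so that 0 is half open, set as the call begins (left out, the last holds). The fingers move at their own pace and stop on an object; "grip_force" is the grip in N (left out, the last holds). Time passes only in rows, so rows that repeat a pose let the fingers close, or fill a call up. It gives the time, the measured TCP pose, the force and the opening at its end, in the units of the state.
- r.get_state(): the state, without advancing time (a new reading comes with each control period).
- imaging.snapshot(name): name is "side" or "top" or "wrist"; returns a dict with "image" (480x640x3 uint8, red, green, blue), "depth" (480x640 float32, m along the optical axis (not along the pixel's ray), 0 where there is no reading), "mtx" (3x3 intrinsics, pixels), "rvec" (rotation vector, rad) and "tvec" (3), from world to camera coordinates, as OpenCV has them. Camera axes: x right, y down, z forward; pixel columns grow to the right and rows downward; lengths in m; the calibration is good to about 2 mm. The wrist camera is an equidistant fisheye: a pixel r from the principal point sees the ray r / f radians off the axis. A picture is of the moment at which its call begins.
- r.finish_job(): hands the job in, once; it reports no verdict.
Trained networks look in a picture, given as the dict that the camera call returned (one of the last four; its "shot" number tells which), for a name from the list of things; names that differ only in an ending like _2 or _b are one class to them, and where a whole thing is asked for, a point or a joint stands for the part that bears it (a point fixed in the world has none). Each returns a list of dicts, best first, with "score" (0 to 1); they miss things now and then, are a little off and sometimes report something else, mostly with a low value. They report only what shows in the picture. A call takes as long as a camera call. They do not tell look-alikes from the thing itself.
- imaging.look_for(query, picture): "box" ([centre column, centre row, width, height] as shares, 0 to 1, of the picture: columns of its width, rows of its height, round what is visible of it).
- imaging.silhouettes(query, picture): "pixels" (480x640 bool, what is visible of it) and "box" ([centre column, centre row, width, height] as shares, 0 to 1, of the picture: columns of its width, rows of its height, round what is visible of it).
- imaging.pinpoint(query, picture): "point" ([column, row] as shares, 0 to 1, of the picture: columns of its width, rows of its height: a listed point, or the origin of a listed thing).
The state is a dict: "clock": time; "q": joint angles; "qd": joint speeds; "joint_torque": joint torques, N m; "tool_pos": TCP position; "eef_rot": TCP orientation; "contact_force": force on the tool from outside, world axes, zero at the start; "moment": the same for the moment, N m; "opening": opening from 0.0 (shut) to 1.0 (fully open).
Only numpy, scipy, OpenCV 4.12 (cv2) and the standard library are available. Lean on these libraries where they do the work, as an engineer would, in place of code of your own. Each camera call takes 0.05 s, during which the arm holds its last target.

## Working session

There is one attempt and no reset: what is moved stays moved. The work goes in short steps, Python scripts to look and compute and a tool call to move; the robot and the scene stay as the last step left them, time stands still between calls to the robot, and variables do not carry over. Pictures are saved under pics/ and viewed, and the job is handed in when it is done.

Besides the shell and the picture viewer there is one more tool, called after ">>>" as name(argument=value, ...) on one line, values as JSON. send_rows: Moves the arm, as the interface text tells. Its arguments: {"type":"object","properties":{"moves":{"type":"array"},"claw":{"type":"number"},"grip_force":{"type":"number"}},"required":["moves"]}

```bash
ls; mkdir -p pics
python3 - <<'E'
from plant import r, imaging
import cv2,numpy as np
s=r.get_state();print({k:np.round(v,3) if not isinstance(v,dict) else v for k,v in s.items()})
for n in ["side","top","wrist"]:
    p=imaging.snapshot(n); cv2.imwrite(f"pics/{n}0.png",p["image"][:,:,::-1]); np.savez(f"{n}0.npz",**{k:p[k] for k in["image","depth","mtx","rvec","tvec"]})
    print(n,p["mtx"].round(1).tolist(),p["rvec"],p["tvec"])
E
```

```text
pics
{'clock': np.float64(0.0), 'q': array([ 1.169,  0.69 , -0.195,  1.566,  0.157,  0.903, -0.215]), 'qd': array([-0.   ,  0.   , -0.   , -0.002, -0.001,  0.001, -0.001]), 'joint_torque': array([-0.0000e+00, -5.2757e+01, -1.2670e+00, -1.5343e+01, -5.3000e-02,
        7.0000e-03,  0.0000e+00]), 'tool_pos': array([ 0.264, -0.566,  0.263]), 'eef_rot': array([ 0.976,  0.216, -0.   , -0.001]), 'contact_force': array([-0.392, -0.552, -0.263]), 'moment': array([0.036, 0.037, 0.01 ]), 'opening': np.float64(1.0)}
side [[483.9, 0.0, 318.9], [0.0, 483.9, 245.3], [0.0, 0.0, 1.0]] [ 0.57201486 -2.67698763  1.20137873] [0.59709951 0.19584476 1.2116601 ]
top [[567.5, 0.0, 316.2], [0.0, 567.5, 241.3], [0.0, 0.0, 1.0]] [ 2.11081625 -2.11326111  0.21582708] [0.09158836 0.60940556 1.49355835]
wrist [[371.6, 0.0, 323.7], [0.0, 371.6, 237.2], [0.0, 0.0, 1.0]] [-2.43001629  1.5501061   0.23705503] [-0.62422331 -0.04038123  0.39036387]
```

View pics/top0.png

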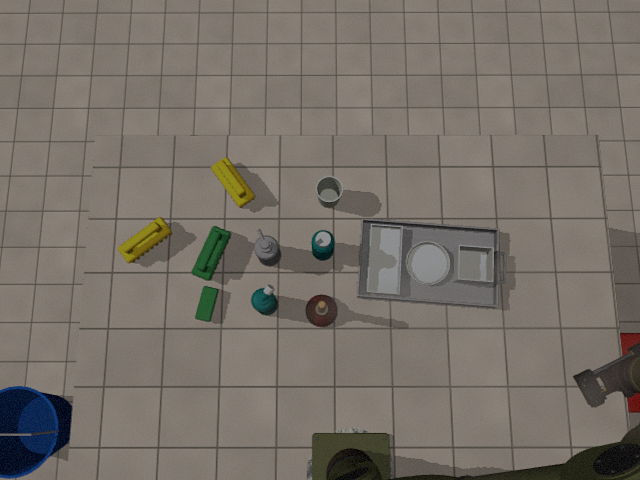

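View pics/side0.png

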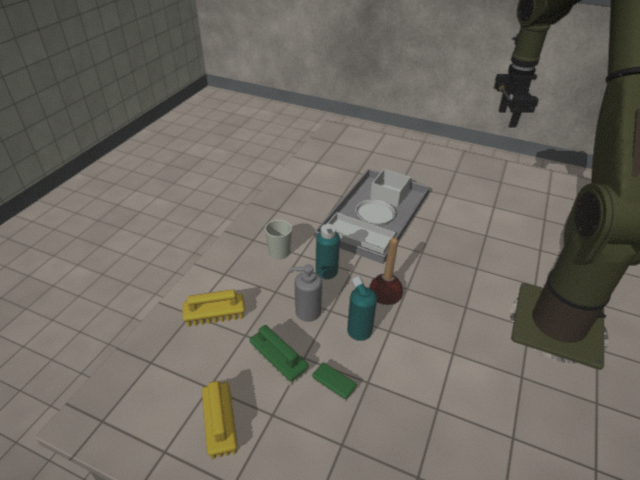

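View pics/wrist0.png

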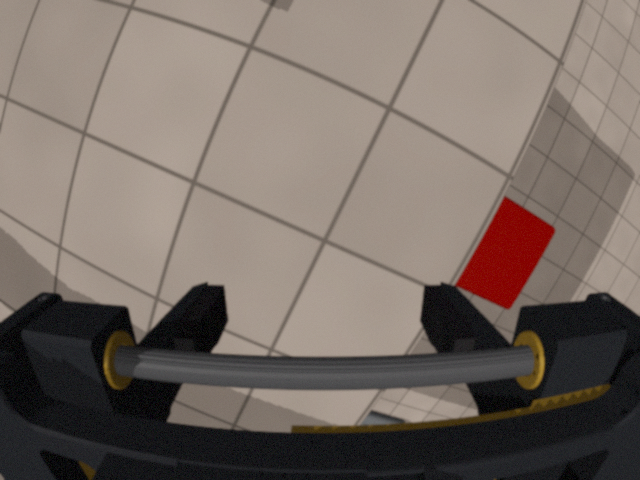

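```bash
cat > h.py <<'E'
import numpy as np,cv2
from scipy.spatial.transform import Rotation as R
def world(p):
    d=p["depth"];K=p["mtx"];h,w=d.shape
    v,u=np.mgrid[:h,:w]
    c=np.stack([(u-K[0,2])/K[0,0]*d,(v-K[1,2])/K[1,1]*d,d],-1)
    M=cv2.Rodrigues(np.asarray(p["rvec"],float))[0]
    return (c-np.asarray(p["tvec"]).ravel())@M
def ray(p,u,v,z):
    K=p["mtx"];M=cv2.Rodrigues(np.asarray(p["rvec"],float))[0]
    o=-M.T@np.asarray(p["tvec"]).ravel(); d=M.T@np.array([(u-K[0,2])/K[0,0],(v-K[1,2])/K[1,1],1])
    return o+d*(z-o[2])/d[2]
E
python3 - <<'E'
from plant import r, imaging
from h import *
p=imaging.snapshot("top");s=imaging.snapshot("side")
W=world(p);Ws=world(s)
im=p["image"][:,:,::-1]
cv2.imwrite("pics/crop_top.png",cv2.resize(im[140:340,100:520],None,fx=1.9,fy=1.9,interpolation=cv2.INTER_CUBIC))
cv2.imwrite("pics/crop_side.png",cv2.resize(s["image"][200:420,170:450,::-1],None,fx=2.7,fy=2.7,interpolation=cv2.INTER_CUBIC))
zz={"cleaner_mid":.078,"brush_mid":.037,"plunger_mid":.093,"bottle_bin":.003,"trough":.003,"drip_dish":.003,"shampoo_mid":.078,"nail_brush_mid":.014,"dispenser_mid":.079,"cup_mid":.045}
for n,z in zz.items():
    for nm,pp,WW in (("top",p,W),("side",s,Ws)):
        for o in imaging.pinpoint(n,pp)[:3]:
            u,v=o["point"][0]*640,o["point"][1]*480
            print(n,nm,round(o["score"],2),round(u),round(v),ray(pp,u,v,z).round(3))
    for o in imaging.silhouettes(n,p)[:2]:
        m=o["pixels"]; q=W[m&(p["depth"]>0)]
        print("   sil",round(o["score"],2),m.sum(),"zmax",np.percentile(q[:,2],[50,99]).round(3),"mean",q.mean(0).round(3))
E
```

```text
cleaner_mid top 0.66 264 301 [0.444 0.229 0.078]
cleaner_mid side 0.77 364 311 [0.439 0.228 0.078]
   sil 0.89 603 zmax [0.133 0.16 ] mean [0.441 0.223 0.123]
brush_mid top 0.94 212 251 [0.587 0.381 0.037]
brush_mid top 0.8 144 237 [0.628 0.571 0.037]
brush_mid top 0.63 230 181 [0.792 0.338 0.037]
brush_mid side 0.96 220 415 [0.618 0.572 0.037]
brush_mid side 0.74 279 353 [0.581 0.389 0.037]
brush_mid side 0.68 211 303 [0.799 0.326 0.037]
   sil 0.84 1079 zmax [0.039 0.078] mean [0.579 0.38  0.048]
   sil 0.77 1008 zmax [0.039 0.079] mean [0.784 0.326 0.048]
plunger_mid side 0.98 392 269 [0.418 0.081 0.093]
plunger_mid side 0.33 278 240 [0.727 0.102 0.093]
   sil 0.6 767 zmax [0.036 0.185] mean [0.422 0.077 0.047]
bottle_bin top 0.6 467 263 [ 0.558 -0.336  0.003]
bottle_bin side 0.9 388 196 [ 0.55  -0.336  0.003]
   sil 0.95 1551 zmax [0.009 0.066] mean [ 0.55  -0.348  0.021]
trough top 0.68 384 259 [ 0.57  -0.1    0.003]
trough side 0.72 357 238 [ 0.569 -0.09   0.003]
   sil 0.84 2305 zmax [0.005 0.032] mean [ 0.568 -0.101  0.008]
   sil 0.24 499 zmax [0.026 0.034] mean [0.442 0.392
[... 270 characters left out ...]
  sil 0.87 577 zmax [0.13  0.162] mean [0.588 0.073 0.12 ]
nail_brush_mid top 0.91 207 304 [0.444 0.394 0.014]
nail_brush_mid top 0.53 266 251 [0.591 0.232 0.014]
nail_brush_mid side 0.73 306 290 [0.613 0.171 0.014]
nail_brush_mid side 0.6 332 381 [0.449 0.394 0.014]
   sil 0.8 535 zmax [0.026 0.034] mean [0.442 0.393 0.026]
dispenser_mid top 0.86 267 251 [0.58  0.223 0.079]
dispenser_mid side 0.58 309 291 [0.581 0.226 0.079]
   sil 0.67 660 zmax [0.116 0.159] mean [0.576 0.221 0.106]
cup_mid top 0.92 329 194 [0.748 0.053 0.045]
cup_mid side 0.89 282 240 [0.744 0.051 0.045]
   sil 0.97 681 zmax [0.043 0.094] mean [0.759 0.055 0.043]
   sil 0.23 562 zmax [0.131 0.162] mean [0.588 0.074 0.123]
```

View pics/crop_top.png

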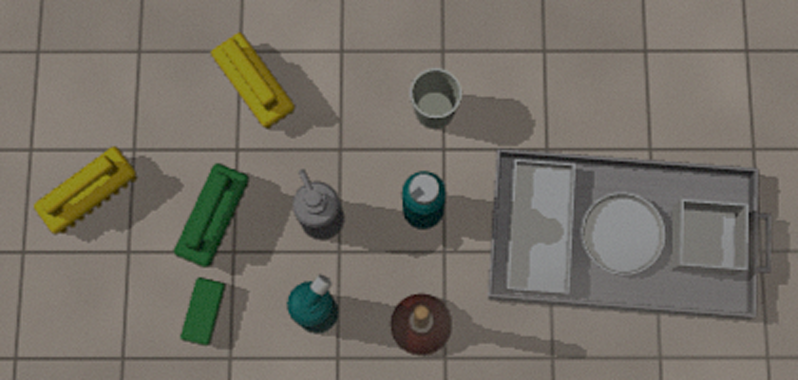

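View pics/crop_side.png

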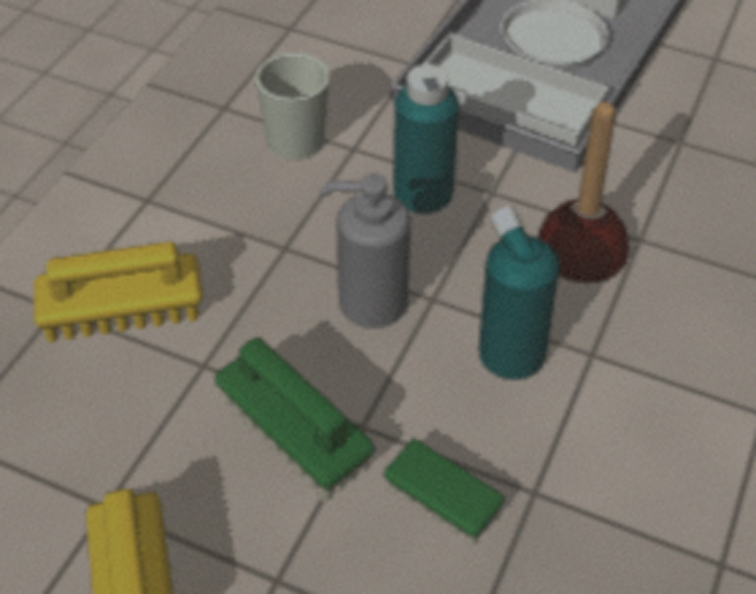

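Run:
```python
from h import *
from scipy.optimize import least_squares
P={n:dict(np.load(n+"0.npz")) for n in("top","side")}
Wd={n:world(P[n]) for n in P}
def pts(c,rad,z0,z1,n):
    W=Wd[n];m=(P[n]["depth"]>0)&(np.hypot(W[...,0]-c[0],W[...,1]-c[1])<rad)&(W[...,2]>z0)&(W[...,2]<z1);return W[m]
def circ(q,r0):
    f=least_squares(lambda x:np.hypot(q[:,0]-x[0],q[:,1]-x[1])-r0,q[:,:2].mean(0)+[.01,0],loss="soft_l1",f_scale=.003);return f.x.round(4),len(q),np.abs(f.fun).mean().round(4)
for nm,c,R0,z in(("cleaner",(.441,.229),.031,(.03,.12)),("shampoo",(.588,.066),.031,(.03,.12)),("disp",(.58,.224),.033,(.03,.11)),("stick",(.42,.08),.011,(.075,.18)),("bell",(.42,.08),.045,(.0,.015)),("cup",(.746,.052),.038,(.02,.08))):
    for n in P:
        q=pts(c,.06,*z,n)
        if len(q)>8:print(nm,n,circ(q,R0))
for n in P:
    q=pts((.42,.08),.06,.175,.2,n); print("stick top",n,q.mean(0).round(3),len(q))
    q=pts((.441,.229),.07,.14,.18,n);print("cap",n,q.mean(0).round(3),len(q),q.max(0).round(3))
    q=pts((.584,.384),.09,.062,.09,n);
    r=cv2.minAreaRect((q[:,:2]*1000).astype(np.float32));print("bar",n,r,q.mean(0).round(3),len(q))
    q=pts((.584,.384),.1,.02,.05,n);r=cv2.minAreaRect((q[:,:2]*1000).astype(np.float32));print("block",n,r)
    q=pts((.443,.394),.07,.015,.05,n);r=cv2.minAreaRect((q[:,:2]*1000).astype(np.float32));print("nail",n,r)
    # bin rim
    q=pts((.555,-.335),.08,.05,.08,n);r=cv2.minAreaRect((q[:,:2]*1000).astype(np.float32));print("bin",n,r,len(q),np.median(q[:,2]))
    q=pts((.565,-.224),.09,.015,.026,n);q=q[np.hypot(q[:,0]-.565,q[:,1]+.224)<.07];print("dish",n,circ(q,.0605))
W=Wd["top"]
m=(P["top"]["depth"]>0)&(W[...,2]>.02)&(W[...,2]<.045)&(W[...,0]>.4)&(W[...,0]<.72)&(W[...,1]<-.02)&(W[...,1]>-.45)
cv2.imwrite("pics/rim.png",cv2.resize((m*255).astype(np.uint8)[190:330,330:530],None,fx=4,fy=4,interpolation=0))
q=W[m];r=cv2.minAreaRect((q[:,:2]*1000).astype(np.float32));print("tray",r)
```

```text
cleaner top (array([0.4437, 0.2289]), 90, np.float64(0.0003))
cleaner side (array([0.4453, 0.2284]), 661, np.float64(0.0009))
shampoo top (array([0.5974, 0.0728]), 130, np.float64(0.0004))
shampoo side (array([0.5989, 0.0725]), 572, np.float64(0.0012))
disp top (array([0.584, 0.224]), 143, np.float64(0.0006))
disp side (array([0.5857, 0.2234]), 591, np.float64(0.0009))
stick top (array([0.4263, 0.076 ]), 49, np.float64(0.0013))
stick side (array([0.4276, 0.0762]), 286, np.float64(0.0011))
bell top (array([0.4228, 0.0778]), 322, np.float64(0.008))
bell side (array([0.4219, 0.0754]), 206, np.float64(0.0058))
cup top (array([0.746 , 0.0545]), 296, np.float64(0.0045))
cup side (array([0.7541, 0.0545]), 590, np.float64(0.0045))
stick top top [0.425 0.076 0.181] 55
cap top [0.455 0.219 0.149] 168 [0.478 0.25  0.163]
bar top ((583.689697265625, 383.3416748046875), (26.061498641967773, 115.56938171386719), 67.33977508544922) [0.583 0.383 0.072] 368
block top ((572.8787231445312, 386.8104248046875), (71.4890365600586, 175.08169555664062), 74.76255798339844)
nail top ((454.29132080078125, 390.
[... 317 characters left out ...]
0.223 0.149] 192 [0.481 0.244 0.163]
bar side ((585.8146362304688, 385.81768798828125), (24.030946731567383, 116.43586730957031), 67.5523910522461) [0.582 0.389 0.072] 504
block side ((574.02197265625, 400.19219970703125), (70.62578582763672, 178.01077270507812), 86.71784210205078)
nail side ((454.29705810546875, 392.9276123046875), (45.91794967651367, 114.56962585449219), 76.6225814819336)
bin side ((550.3224487304688, -343.1250915527344), (106.2467041015625, 98.33968353271484), 84.39869689941406) 273 0.057402411201792944
dish side (array([ 0.5598, -0.2204]), 103, np.float64(0.0024))
tray ((556.4410400390625, -232.09347534179688), (409.23577880859375, 225.93783569335938), 85.44493865966797)
```

View pics/rim.png

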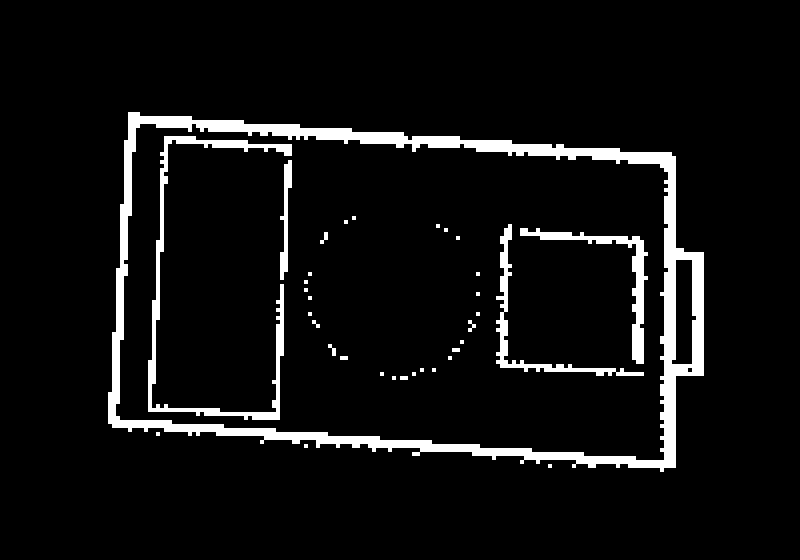

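```bash
cat >> h.py <<'E'
def plan(way,step=.036,ang=6.5,st=None,grid=None):
    """way: list of (x,y,z,yaw_deg of tool x, tool down). prints calls of 5 rows"""
    from plant import r
    s=r.get_state() if st is None else st
    p=np.array(s["tool_pos"],float);Q=R.from_quat(s["eef_rot"])
    x=Q.as_matrix()[:,0];print("now",p.round(4),"yaw",np.degrees(np.arctan2(x[1],x[0])).round(1),"tilt",np.degrees(np.arccos(-Q.as_matrix()[2,2])).round(2),"t",round(float(s["clock"]),2),"q",np.round(s["q"],2),"open",round(float(s["opening"]),3),"F",np.round(s["contact_force"],1))
    poses=[]
    for w in way:
        t=np.array(w[:3],float)
        T=R.from_euler("z",w[3],degrees=True)*R.from_quat([1,0,0,0])
        rv=(Q.inv()*T).as_rotvec();n=max(1,int(np.ceil(max(np.linalg.norm(t-p)/step,np.degrees(np.linalg.norm(rv))/ang))))
        for i in range(1,n+1): poses.append((p+(t-p)*i/n,Q*R.from_rotvec(rv*i/n)))
        p,Q=t,T
    while len(poses)%5: poses.append(poses[-1])
    b=(np.array(s["tool_pos"],float),R.from_quat(s["eef_rot"]))
    for k in range(0,len(poses),5):
        out=[]
        for pp,qq in poses[k:k+5]:
            d=b[1].inv().apply(pp-b[0]);rv=np.degrees((b[1].inv()*qq).as_rotvec())
            out+=[round(v,3) for v in d.tolist()]+[round(v,1) for v in rv.tolist()]
        print([0 if v==0 else v for v in out]);b=poses[k+4]
E
python3 - <<'E'
from h import *
P={n:dict(np.load(n+"0.npz")) for n in("top","side")}
for n in P:
    W=world(P[n]);im=P[n]["image"].astype(int)
    m=(np.hypot(W[...,0]-.4445,W[...,1]-.2287)<.065)&(W[...,2]>.13)&(W[...,2]<.18)&(im.min(-1)>110)&(P[n]["depth"]>0)
    q=W[m].mean(0);print(n,m.sum(),q.round(3),np.degrees(np.arctan2(q[1]-.2287,q[0]-.4445)))
plan([(.6,-.15,.32,24.9),(.585,.3845,.32,157.4)])
E
```

```text
top 43 [0.466 0.215 0.155] -33.06596520349901
side 82 [0.468 0.216 0.154] -27.74470891645013
now [ 0.2639 -0.5666  0.2637] yaw 25.0 tilt 0.0 t 1.75 q [ 1.17  0.69 -0.19  1.57  0.16  0.9  -0.22] open 1.0 F [ 0.  -0.  -0.4]
[0.032, -0.016, -0.004, 0, 0, 0, 0.064, -0.031, -0.008, 0, 0, 0, 0.096, -0.047, -0.011, 0, 0, 0, 0.128, -0.063, -0.015, 0, 0, 0, 0.16, -0.079, -0.019, 0, 0, 0]
[0.032, -0.016, -0.004, 0, 0, 0, 0.064, -0.031, -0.008, 0, 0, 0, 0.096, -0.047, -0.011, 0, 0, 0, 0.128, -0.063, -0.015, 0, 0, 0, 0.16, -0.079, -0.019, 0, 0, 0]
[0.032, -0.016, -0.004, 0, 0, 0, 0.064, -0.031, -0.008, 0, 0, 0, 0.096, -0.047, -0.011, 0, 0, 0, 0.128, -0.063, -0.015, 0, 0, 0, 0.16, -0.079, -0.019, 0, 0, 0]
[0.01, -0.023, 0, 0, 0, -6.3, 0.02, -0.047, 0, 0, 0, -12.6, 0.03, -0.07, 0, 0, 0, -18.9, 0.04, -0.094, 0, 0, 0, -25.2, 0.05, -0.117, 0, 0, 0, -31.5]
[0.021, -0.015, 0, 0, 0, -6.3, 0.042, -0.029, 0, 0, 0, -12.6, 0.062, -0.044, 0, 0, 0, -18.9, 0.083, -0.059, 0, 0, 0, -25.2, 0.104, -0.073, 0, 0, 0, -31.5]
[0.025, -0.002, 0, 0, 0, -6.3, 0.051, -0.003, 0, 0, 0, -12.6, 0.076, -0.005, 0, 0, 0, -18.9, 0.102, -0.006, 0, 0, 0, -25.2, 0.127, -0.008, 0, 0, 0, -31.5]
[0.022, 0.012, 0, 0, 0, -6.3, 0.045, 0.024, 0, 0, 0, -12.6, 0.067, 0.036, 0, 0, 0, -18.9, 0.09, 0.048, 0, 0, 0, -25.2, 0.112, 0.06, 0, 0, 0, -31.5]
[0.013, 0.022, 0, 0, 0, -6.3, 0.013, 0.022, 0, 0, 0, -6.3, 0.013, 0.022, 0, 0, 0, -6.3, 0.013, 0.022, 0, 0, 0, -6.3, 0.013, 0.022, 0, 0, 0, -6.3]
```

>>> send_rows(moves=[0.032, -0.016, -0.004, 0, 0, 0, 0.064, -0.032, -0.008, 0, 0, 0, 0.096, -0.048, -0.012, 0, 0, 0, 0.128, -0.063, -0.016, 0, 0, 0, 0.16, -0.079, -0.02, 0, 0, 0], claw=-1, grip_force=25)

```text
clock: 2.17
tool_pos: [0.3764, -0.4262, 0.284]
eef_rot: [0.976, 0.216, 0.0, 0.0]
contact_force: [0.4, 0.1, 0.6]
opening: 1.0
```

>>> send_rows(moves=[0.032, -0.016, -0.004, 0, 0, 0, 0.064, -0.032, -0.008, 0, 0, 0, 0.096, -0.048, -0.012, 0, 0, 0, 0.128, -0.063, -0.016, 0, 0, 0, 0.16, -0.079, -0.02, 0, 0, 0])

```text
clock: 2.58
tool_pos: [0.4892, -0.2857, 0.3044]
eef_rot: [0.976, 0.216, 0.0, 0.0]
contact_force: [0.6, -0.7, -0.6]
opening: 1.0
```

>>> send_rows(moves=[0.032, -0.016, -0.004, 0, 0, 0, 0.064, -0.032, -0.008, 0, 0, 0, 0.096, -0.048, -0.012, 0, 0, 0, 0.128, -0.063, -0.016, 0, 0, 0, 0.16, -0.079, -0.02, 0, 0, 0])

```text
clock: 3.0
tool_pos: [0.6018, -0.1452, 0.3248]
eef_rot: [0.976, 0.216, 0.0, 0.001]
contact_force: [0.7, -1.3, -0.8]
opening: 0.998
```

>>> send_rows(moves=[0.01, -0.023, 0, 0, 0, -6.3, 0.02, -0.047, 0, 0, 0, -12.6, 0.03, -0.07, 0, 0, 0, -18.9, 0.04, -0.094, 0, 0, 0, -25.2, 0.05, -0.117, 0, 0, 0, -31.5])

```text
clock: 3.42
tool_pos: [0.5976, -0.0166, 0.3247]
eef_rot: [0.88, 0.475, 0.0, 0.001]
contact_force: [0.3, 0.0, 0.1]
opening: 1.002
```

Run:
```python
from h import *
plan([(.585,.3845,.32,157.4)])
```

```text
now [ 0.5976 -0.0166  0.3247] yaw 56.8 tilt 0.07 t 3.42 q [ 0.14  0.59 -0.32  1.57  0.21  1.01 -0.83] open 1.002 F [0.3 0.  0.1]
[0.021, -0.014, 0, 0, 0, -6.3, 0.041, -0.029, 0.001, 0, 0, -12.6, 0.062, -0.043, 0.001, 0, 0, -18.9, 0.082, -0.058, 0.001, 0, 0, -25.2, 0.103, -0.072, 0.001, 0, 0, -31.4]
[0.025, -0.002, 0, 0, 0, -6.3, 0.05, -0.003, 0.001, 0, 0, -12.6, 0.075, -0.005, 0.001, 0, 0, -18.9, 0.1, -0.006, 0.001, 0, 0, -25.2, 0.125, -0.008, 0.001, 0, 0, -31.4]
[0.022, 0.012, 0, 0, 0, -6.3, 0.044, 0.023, 0.001, 0, 0, -12.6, 0.067, 0.035, 0.001, 0, 0, -18.9, 0.089, 0.047, 0.001, 0, 0, -25.2, 0.111, 0.059, 0.001, 0, 0, -31.4]
[0.013, 0.022, 0, 0, 0, -6.3, 0.013, 0.022, 0, 0, 0, -6.3, 0.013, 0.022, 0, 0, 0, -6.3, 0.013, 0.022, 0, 0, 0, -6.3, 0.013, 0.022, 0, 0, 0, -6.3]
```

>>> send_rows(moves=[0.021, -0.014, 0, 0, 0, -6.3, 0.041, -0.029, 0.001, 0, 0, -12.6, 0.062, -0.043, 0.001, 0, 0, -18.9, 0.082, -0.058, 0.001, 0, 0, -25.2, 0.103, -0.072, 0.001, 0, 0, -31.4])

```text
clock: 3.83
tool_pos: [0.5935, 0.1101, 0.3237]
eef_rot: [0.716, 0.698, -0.0, 0.001]
contact_force: [0.3, 0.4, -0.1]
opening: 1.002
```

>>> send_rows(moves=[0.025, -0.002, 0, 0, 0, -6.3, 0.05, -0.003, 0.001, 0, 0, -12.6, 0.075, -0.005, 0.001, 0, 0, -18.9, 0.1, -0.006, 0.001, 0, 0, -25.2, 0.125, -0.008, 0.001, 0, 0, -31.4])

```text
clock: 4.25
tool_pos: [0.5889, 0.2362, 0.3226]
eef_rot: [0.499, 0.867, -0.0, 0.001]
contact_force: [0.3, -0.2, -0.5]
opening: 1.002
```

>>> send_rows(moves=[0.022, 0.012, 0, 0, 0, -6.3, 0.044, 0.023, 0.001, 0, 0, -12.6, 0.067, 0.035, 0.001, 0, 0, -18.9, 0.089, 0.047, 0.001, 0, 0, -25.2, 0.111, 0.059, 0.001, 0, 0, -31.4])

```text
clock: 4.67
tool_pos: [0.5841, 0.3628, 0.3213]
eef_rot: [0.243, 0.97, -0.001, 0.001]
contact_force: [-0.1, 0.1, -0.1]
opening: 1.0
```

>>> send_rows(moves=[0.013, 0.022, 0, 0, 0, -6.3, 0.013, 0.022, 0, 0, 0, -6.3, 0.013, 0.022, 0, 0, 0, -6.3, 0.013, 0.022, 0, 0, 0, -6.3, 0.013, 0.022, 0, 0, 0, -6.3])

```text
clock: 5.08
tool_pos: [0.5839, 0.3865, 0.3212]
eef_rot: [0.191, 0.982, -0.001, 0.001]
contact_force: [-0.1, -0.2, -0.0]
opening: 0.996
```

Run:
```python
from h import *
from plant import imaging
p=imaging.snapshot("wrist");cv2.imwrite("pics/w1.png",p["image"][:,:,::-1])
for n in("top","side"):
    p=imaging.snapshot(n);cv2.imwrite(f"pics/{n}1.png",p["image"][:,:,::-1])
plan([(.585,.3845,.072,157.4)])
```

```text
now [0.5837 0.3869 0.3215] yaw 158.0 tilt 0.18 t 5.23 q [-0.33  0.83 -0.74  1.21  0.55  1.3   0.14] open 0.999 F [-0.3 -0.4 -0.7]
[0, 0, 0.036, 0, 0, 0.1, 0, 0, 0.071, 0, 0, 0.2, -0.001, -0.001, 0.107, 0, 0.1, 0.3, -0.001, -0.001, 0.143, -0.1, 0.1, 0.4, -0.001, -0.001, 0.178, -0.1, 0.1, 0.4]
[0, 0, 0.036, 0, 0, 0.1, -0.001, 0, 0.071, 0, 0, 0.2, -0.001, 0, 0.071, 0, 0, 0.2, -0.001, 0, 0.071, 0, 0, 0.2, -0.001, 0, 0.071, 0, 0, 0.2]
```

View pics/w1.png

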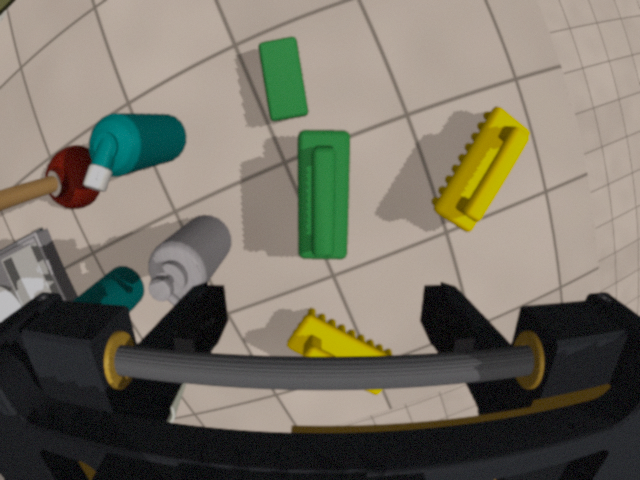

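View pics/side1.png

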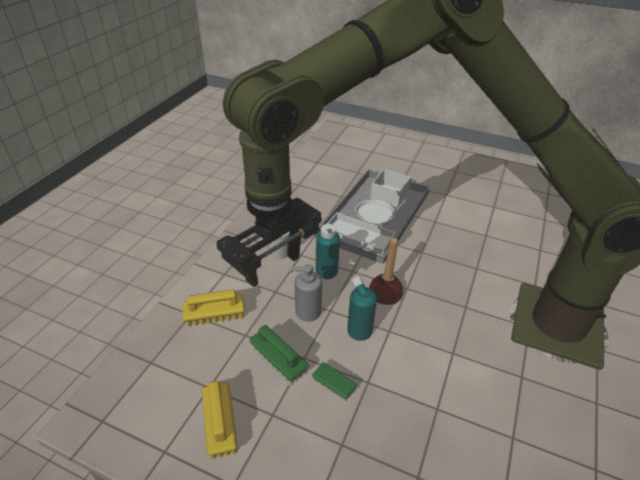

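>>> send_rows(moves=[0, 0, 0.036, 0, 0, 0.2, 0, 0, 0.072, 0, 0, 0.3, -0.001, -0.001, 0.107, 0, 0.1, 0.4, -0.001, -0.001, 0.143, -0.1, 0.1, 0.5, -0.001, -0.001, 0.178, -0.1, 0.1, 0.6])

```text
clock: 5.65
tool_pos: [0.5851, 0.384, 0.1421]
eef_rot: [0.197, 0.98, -0.0, 0.001]
contact_force: [0.9, -0.3, -0.6]
opening: 0.999
```

Run:
```python
from h import *
from plant import imaging
p=imaging.snapshot("wrist");cv2.imwrite("pics/w2.png",p["image"][:,:,::-1])
plan([(.585,.3845,.072,157.4)],step=.016)
```

```text
now [0.5821 0.3807 0.1342] yaw 157.4 tilt 0.67 t 5.7 q [-0.34  1.01 -0.66  1.4   0.68  0.98  0.01] open 1.003 F [-1.5 -2.  -4.7]
[0, 0.001, 0.016, -0.2, 0, 0, -0.001, 0.003, 0.031, -0.3, -0.1, 0, -0.001, 0.004, 0.047, -0.5, -0.1, 0, -0.001, 0.005, 0.062, -0.6, -0.2, 0, -0.001, 0.005, 0.062, -0.6, -0.2, 0]
```

View pics/w2.png

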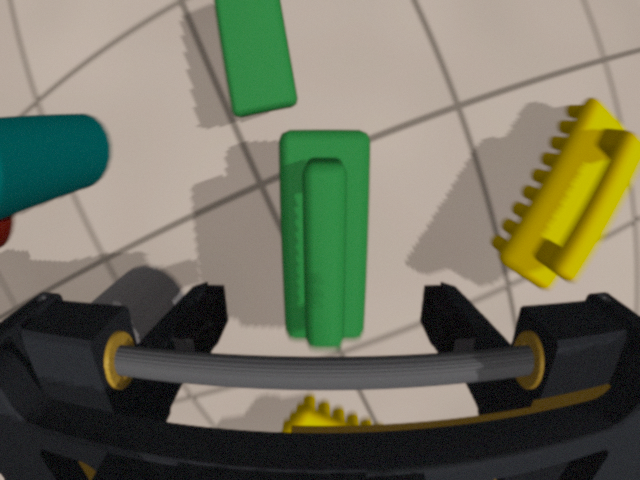

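>>> send_rows(moves=[0, 0.001, 0.016, -0.2, 0, 0, -0.001, 0.003, 0.031, -0.3, -0.1, 0, -0.001, 0.004, 0.047, -0.5, -0.1, 0, -0.001, 0.005, 0.062, -0.6, -0.2, 0, -0.001, 0.005, 0.062, -0.6, -0.2, 0])

```text
clock: 6.12
tool_pos: [0.5837, 0.3831, 0.0698]
eef_rot: [0.196, 0.981, -0.002, -0.001]
contact_force: [-0.6, -0.3, 0.3]
opening: 0.998
```

>>> send_rows(moves=[0, 0, 0, 0, 0, 0, 0, 0, 0, 0, 0, 0, 0, 0, 0, 0, 0, 0, 0, 0, 0, 0, 0, 0, 0, 0, 0, 0, 0, 0], claw=1, grip_force=25)

```text
clock: 6.53
tool_pos: [0.5842, 0.3834, 0.0707]
eef_rot: [0.196, 0.981, -0.002, -0.0]
contact_force: [0.9, -0.9, 0.3]
opening: 0.642
```

>>> send_rows(moves=[0, 0, 0, 0, 0, 0, 0, 0, 0, 0, 0, 0, 0, 0, 0, 0, 0, 0, 0, 0, 0, 0, 0, 0, 0, 0, 0, 0, 0, 0])

```text
clock: 6.95
tool_pos: [0.5842, 0.3836, 0.0708]
eef_rot: [0.196, 0.981, -0.001, -0.0]
contact_force: [-0.1, 0.4, -0.7]
opening: 0.266
```

Run:
```python
from h import *
plan([(.585,.3845,.3,157.4)])
```

```text
now [0.5842 0.3836 0.0708] yaw 157.4 tilt 0.16 t 6.95 q [-0.35  1.09 -0.62  1.42  0.74  0.88 -0.03] open 0.266 F [-0.1  0.4 -0.7]
[0, 0, -0.033, 0, 0, 0, 0, 0, -0.065, 0, 0, 0, 0, 0, -0.098, -0.1, 0, 0, 0, 0, -0.131, -0.1, 0, 0, 0, 0, -0.164, -0.1, 0, 0]
[0, 0, -0.033, 0, 0, 0, 0, 0, -0.065, 0, 0, 0, 0, 0, -0.065, 0, 0, 0, 0, 0, -0.065, 0, 0, 0, 0, 0, -0.065, 0, 0, 0]
```

>>> send_rows(moves=[0, 0, 0, 0, 0, 0, 0, 0, -0.02, 0, 0, 0, 0, 0, -0.05, 0, 0, 0, 0, 0, -0.08, 0, 0, 0, 0, 0, -0.11, 0, 0, 0])

```text
clock: 7.37
tool_pos: [0.5838, 0.3835, 0.1813]
eef_rot: [0.196, 0.981, -0.002, -0.001]
contact_force: [0.7, 0.3, -1.1]
opening: 0.265
```

>>> send_rows(moves=[0, 0, -0.03, 0, 0, 0, 0, 0, -0.06, 0, 0, 0, 0, 0, -0.09, 0, 0, 0, 0, 0, -0.11, 0, 0, 0, 0, 0, -0.12, 0, 0, 0])

```text
clock: 7.78
tool_pos: [0.5846, 0.3848, 0.3045]
eef_rot: [0.196, 0.981, -0.0, 0.0]
contact_force: [-0.3, -0.2, -1.8]
opening: 0.264
```

Run:
```python
from h import *
from plant import imaging
p=imaging.snapshot("wrist");cv2.imwrite("pics/w3.png",p["image"][:,:,::-1])
plan([(.569,-.1,.3,175.45)],step=.03)
```

```text
now [0.5848 0.385  0.3051] yaw 157.4 tilt 0.06 t 7.83 q [-0.32  0.84 -0.74  1.24  0.55  1.26  0.12] open 0.265 F [0.7 0.2 0.7]
[-0.01, -0.027, 0, 0, 0, -1.1, -0.02, -0.053, 0.001, 0, 0, -2.1, -0.03, -0.08, 0.001, 0, 0, -3.2, -0.04, -0.107, 0.001, 0, 0, -4.3, -0.051, -0.133, 0.001, 0, 0, -5.3]
[-0.008, -0.028, 0, 0, 0, -1.1, -0.015, -0.055, 0.001, 0, 0, -2.1, -0.023, -0.083, 0.001, 0, 0, -3.2, -0.03, -0.11, 0.001, 0, 0, -4.3, -0.038, -0.138, 0.001, 0, 0, -5.3]
[-0.005, -0.028, 0, 0, 0, -1.1, -0.01, -0.056, 0.001, 0, 0, -2.1, -0.015, -0.084, 0.001, 0, 0, -3.2, -0.02, -0.112, 0.001, 0, 0, -4.3, -0.025, -0.141, 0.001, 0, 0, -5.3]
[-0.002, -0.028, 0, 0, 0, -1.1, -0.005, -0.057, 0.001, 0, 0, -2.1, -0.005, -0.057, 0.001, 0, 0, -2.1, -0.005, -0.057, 0.001, 0, 0, -2.1, -0.005, -0.057, 0.001, 0, 0, -2.1]
```

View pics/w3.png

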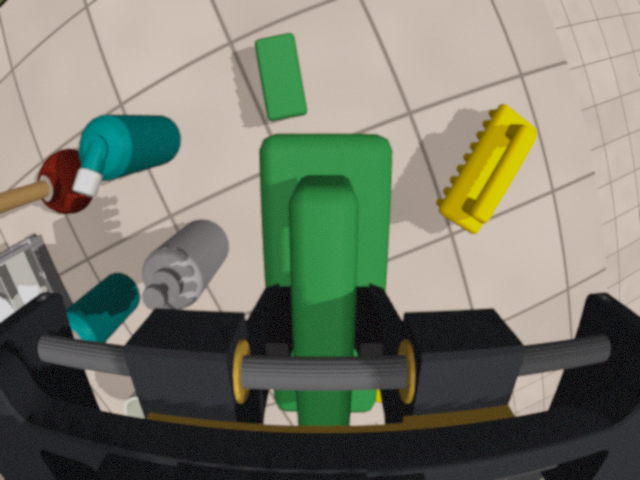

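The wrist view shows the green brush held centrally between the fingers (bar at about column 323), level and clear of everything. I'll carry it to the trough.

>>> send_rows(moves=[-0.01, -0.027, 0, 0, 0, -1.1, -0.02, -0.053, 0.001, 0, 0, -2.1, -0.03, -0.08, 0.001, 0, 0, -3.2, -0.04, -0.107, 0.001, 0, 0, -4.3, -0.051, -0.133, 0.001, 0, 0, -5.3])

```text
clock: 8.25
tool_pos: [0.5797, 0.2404, 0.302]
eef_rot: [0.15, 0.989, -0.001, -0.001]
contact_force: [-0.3, 0.0, -1.6]
opening: 0.268
```

>>> send_rows(moves=[-0.008, -0.028, 0, 0, 0, -1.1, -0.015, -0.055, 0.001, 0, 0, -2.1, -0.023, -0.083, 0.001, 0, 0, -3.2, -0.03, -0.11, 0.001, 0, 0, -4.3, -0.038, -0.138, 0.001, 0, 0, -5.3])

```text
clock: 8.67
tool_pos: [0.5739, 0.0956, 0.2995]
eef_rot: [0.103, 0.995, -0.002, -0.002]
contact_force: [0.4, -0.4, -1.7]
opening: 0.264
```

>>> send_rows(moves=[-0.005, -0.028, 0, 0, 0, -1.1, -0.01, -0.056, 0.001, 0, 0, -2.1, -0.015, -0.084, 0.001, 0, 0, -3.2, -0.02, -0.112, 0.001, 0, 0, -4.3, -0.025, -0.141, 0.001, 0, 0, -5.3])

```text
clock: 9.08
tool_pos: [0.5683, -0.0492, 0.2972]
eef_rot: [0.056, 0.998, -0.002, -0.004]
contact_force: [0.4, -0.5, -1.0]
opening: 0.265
```

>>> send_rows(moves=[-0.002, -0.028, 0, 0, 0, -1.1, -0.005, -0.05, 0.001, 0, 0, -2.1, -0.005, -0.057, 0.001, 0, 0, -2.1, -0.005, -0.057, 0.001, 0, 0, -2.1, -0.005, -0.057, 0.001, 0, 0, -2.1])

```text
clock: 9.5
tool_pos: [0.5663, -0.1053, 0.2956]
eef_rot: [0.038, 0.999, -0.001, -0.005]
contact_force: [1.3, 1.1, -1.6]
opening: 0.268
```

Run:
```python
from h import *
plan([(.569,-.1,.12,175.45),(.569,-.1,.08,175.45)],step=.03)
```

```text
now [ 0.5663 -0.1053  0.2956] yaw 175.7 tilt 0.55 t 9.5 q [ 0.6   0.72 -0.91  1.65  0.62  1.1   1.01] open 0.268 F [ 1.3  1.1 -1.6]
[-0.001, 0.001, 0.029, 0, -0.1, 0, -0.001, 0.002, 0.059, 0, -0.2, 0.1, -0.002, 0.003, 0.088, -0.1, -0.3, 0.1, -0.003, 0.004, 0.117, -0.1, -0.4, 0.1, -0.003, 0.005, 0.146, -0.1, -0.4, 0.2]
[0, 0.001, 0.029, 0, -0.1, 0, 0, 0.001, 0.049, 0, -0.1, 0, 0, 0.001, 0.069, 0, -0.1, 0, 0, 0.001, 0.069, 0, -0.1, 0, 0, 0.001, 0.069, 0, -0.1, 0]
```

>>> send_rows(moves=[-0.001, 0.001, 0.029, 0, -0.1, 0, -0.001, 0.002, 0.059, 0, -0.2, 0.1, -0.002, 0.003, 0.088, -0.1, -0.3, 0.1, -0.003, 0.004, 0.117, -0.1, -0.4, 0.1, -0.003, 0.005, 0.146, -0.1, -0.4, 0.2])

```text
clock: 9.92
tool_pos: [0.5685, -0.0976, 0.1486]
eef_rot: [0.038, 0.999, 0.001, -0.001]
contact_force: [0.5, 0.2, -1.4]
opening: 0.266
```

Run:
```python
from h import *
from plant import imaging
p=imaging.snapshot("wrist");cv2.imwrite("pics/w4.png",p["image"][:,:,::-1])
p=imaging.snapshot("side");cv2.imwrite("pics/s4.png",cv2.resize(p["image"][130:330,240:500,::-1],None,fx=3,fy=3))
plan([(.569,-.1,.079,175.45)],step=.018)
```

```text
now [ 0.5654 -0.0983  0.1459] yaw 175.7 tilt 0.62 t 10.02 q [ 0.52  0.9  -0.77  1.8   0.83  0.82  0.82] open 0.267 F [-1.1 -0.1 -2.1]
[-0.001, 0, 0.017, 0, -0.2, 0.1, -0.002, -0.001, 0.033, 0, -0.3, 0.1, -0.003, -0.001, 0.05, 0, -0.5, 0.2, -0.004, -0.001, 0.067, 0, -0.6, 0.2, -0.004, -0.001, 0.067, 0, -0.6, 0.2]
```

View pics/s4.png

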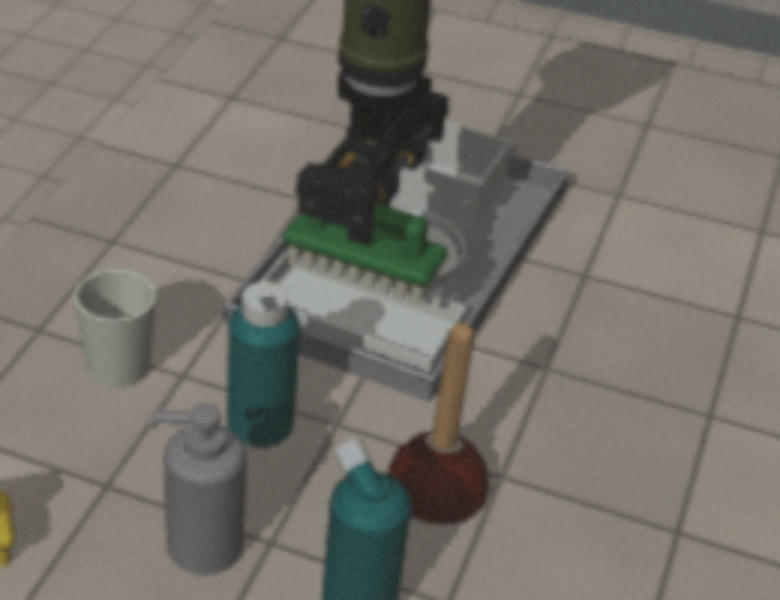

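View pics/w4.png

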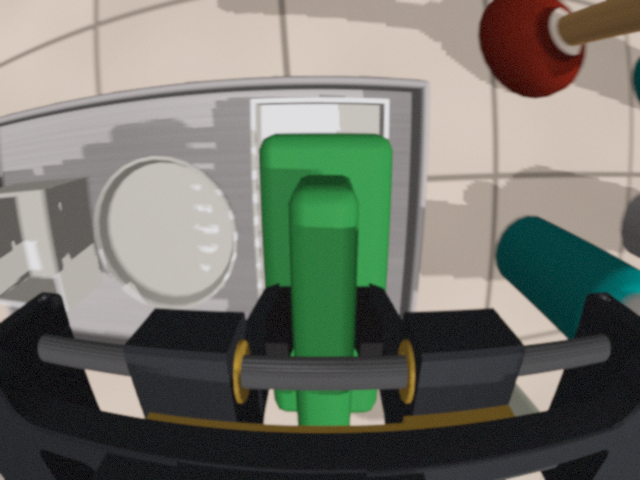

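>>> send_rows(moves=[-0.001, 0, 0.016, 0, -0.2, 0.1, -0.002, -0.001, 0.032, 0, -0.3, 0.1, -0.003, -0.001, 0.046, 0, -0.5, 0.2, -0.004, -0.001, 0.058, 0, -0.6, 0.2, -0.004, -0.001, 0.066, 0, -0.6, 0.2])

```text
clock: 10.43
tool_pos: [0.5695, -0.0982, 0.0802]
eef_rot: [0.039, 0.999, 0.001, 0.001]
contact_force: [0.8, -0.6, -0.8]
opening: 0.266
```

Run:
```python
from h import *
plan([(.569,-.1,.077,175.45)],step=.018)
```

```text
now [ 0.5695 -0.0982  0.0802] yaw 175.6 tilt 0.1 t 10.43 q [ 0.47  0.98 -0.68  1.82  0.95  0.7   0.73] open 0.266 F [ 0.8 -0.6 -0.8]
[0, -0.002, 0.003, 0.1, 0.1, 0.1, 0, -0.002, 0.003, 0.1, 0.1, 0.1, 0, -0.002, 0.003, 0.1, 0.1, 0.1, 0, -0.002, 0.003, 0.1, 0.1, 0.1, 0, -0.002, 0.003, 0.1, 0.1, 0.1]
```

>>> send_rows(moves=[0, -0.001, 0.001, 0, 0, 0, 0, -0.002, 0.002, 0, 0, 0, 0, -0.002, 0.003, 0, 0, 0, 0, -0.002, 0.004, 0, 0, 0, 0, -0.002, 0.004, 0, 0, 0])

```text
clock: 10.85
tool_pos: [0.5699, -0.1002, 0.0768]
eef_rot: [0.039, 0.999, 0.001, 0.001]
contact_force: [1.5, 0.7, 0.3]
opening: 0.265
```

>>> send_rows(moves=[0, 0, 0, 0, 0, 0, 0, 0, 0, 0, 0, 0, 0, 0, 0, 0, 0, 0, 0, 0, 0, 0, 0, 0, 0, 0, 0, 0, 0, 0], claw=-0.1)

```text
clock: 11.27
tool_pos: [0.5699, -0.1002, 0.0769]
eef_rot: [0.039, 0.999, 0.001, 0.001]
contact_force: [0.5, 0.1, 0.9]
opening: 0.551
```

Run:
```python
from h import *
plan([(.569,-.1,.3,175.45)],step=.036)
```

```text
now [ 0.5699 -0.1002  0.0769] yaw 175.5 tilt 0.17 t 11.27 q [ 0.47  0.99 -0.68  1.82  0.96  0.7   0.72] open 0.551 F [0.5 0.1 0.9]
[0, 0, -0.032, 0, 0, 0, 0, 0, -0.064, 0, 0, 0, 0, 0, -0.096, 0, 0.1, 0, 0, 0, -0.127, 0, 0.1, 0.1, 0, 0, -0.159, 0.1, 0.1, 0.1]
[0, 0, -0.032, 0, 0, 0, 0, 0, -0.064, 0, 0, 0, 0, 0, -0.064, 0, 0, 0, 0, 0, -0.064, 0, 0, 0, 0, 0, -0.064, 0, 0, 0]
```

>>> send_rows(moves=[0, 0, -0.032, 0, 0, 0, 0, 0, -0.064, 0, 0, 0, 0, 0, -0.096, 0, 0.1, 0, 0, 0, -0.127, 0, 0.1, 0.1, 0, 0, -0.159, 0.1, 0.1, 0.1], claw=-1)

```text
clock: 11.68
tool_pos: [0.569, -0.1005, 0.2372]
eef_rot: [0.04, 0.999, -0.0, 0.0]
contact_force: [0.9, 0.3, -0.0]
opening: 0.906
```

>>> send_rows(moves=[0, 0, -0.03, 0, 0, 0, 0, 0, -0.06, 0, 0, 0, 0, 0, -0.07, 0, 0, 0, 0, 0, -0.07, 0, 0, 0, 0, 0, -0.07, 0, 0, 0])

```text
clock: 12.1
tool_pos: [0.5686, -0.1007, 0.3067]
eef_rot: [0.04, 0.999, -0.0, -0.0]
contact_force: [-1.0, 0.7, -0.2]
opening: 1.001
```

Run:
```python
from h import *
plan([(.427,.076,.3,175.45)],step=.034)
```

```text
now [ 0.5686 -0.1007  0.3067] yaw 175.4 tilt 0.06 t 12.1 q [ 0.6   0.71 -0.91  1.64  0.61  1.11  1.01] open 1.001 F [-1.   0.7 -0.2]
[0.022, 0.024, 0.001, 0, 0, 0, 0.044, 0.047, 0.002, 0, 0, 0, 0.067, 0.071, 0.003, 0, 0, 0, 0.089, 0.094, 0.004, 0, 0, 0, 0.111, 0.118, 0.005, 0, 0, 0]
[0.022, 0.024, 0.001, 0, 0, 0, 0.044, 0.047, 0.002, 0, 0, 0, 0.044, 0.047, 0.002, 0, 0, 0, 0.044, 0.047, 0.002, 0, 0, 0, 0.044, 0.047, 0.002, 0, 0, 0]
```

>>> send_rows(moves=[0.022, 0.024, 0.001, 0, 0, 0, 0.044, 0.047, 0.002, 0, 0, 0, 0.067, 0.071, 0.003, 0, 0, 0, 0.089, 0.094, 0.004, 0, 0, 0, 0.111, 0.118, 0.005, 0, 0, 0])

```text
clock: 12.52
tool_pos: [0.465, 0.0257, 0.2995]
eef_rot: [0.04, 0.999, -0.001, -0.002]
contact_force: [0.3, 0.8, 0.7]
opening: 0.996
```

>>> send_rows(moves=[0.022, 0.024, 0.001, 0, 0, 0, 0.044, 0.047, 0.002, 0, 0, 0, 0.044, 0.047, 0.002, 0, 0, 0, 0.044, 0.047, 0.002, 0, 0, 0, 0.044, 0.047, 0.002, 0, 0, 0])

```text
clock: 12.93
tool_pos: [0.4247, 0.0751, 0.2965]
eef_rot: [0.04, 0.999, -0.001, -0.003]
contact_force: [0.0, -0.8, 0.3]
opening: 0.997
```

Run:
```python
from h import *
from plant import imaging
p=imaging.snapshot("wrist");cv2.imwrite("pics/w5.png",p["image"][:,:,::-1])
p=imaging.snapshot("side");cv2.imwrite("pics/s5.png",cv2.resize(p["image"][130:400,200:500,::-1],None,fx=2.2,fy=2.2))
plan([(.427,.076,.164,175.45)],step=.03)
```

```text
now [0.4253 0.0749 0.2968] yaw 175.3 tilt 0.37 t 13.03 q [ 0.34  0.52 -0.95  2.05  0.56  0.86  0.56] open 1.001 F [ 0.1 -0.3  0.1]
[0, 0, 0.027, 0, -0.1, 0, -0.001, 0.001, 0.053, -0.1, -0.1, -0.1, -0.001, 0.001, 0.08, -0.1, -0.2, -0.1, -0.002, 0.001, 0.106, -0.1, -0.3, -0.1, -0.002, 0.002, 0.133, -0.1, -0.3, -0.2]
```

View pics/s5.png

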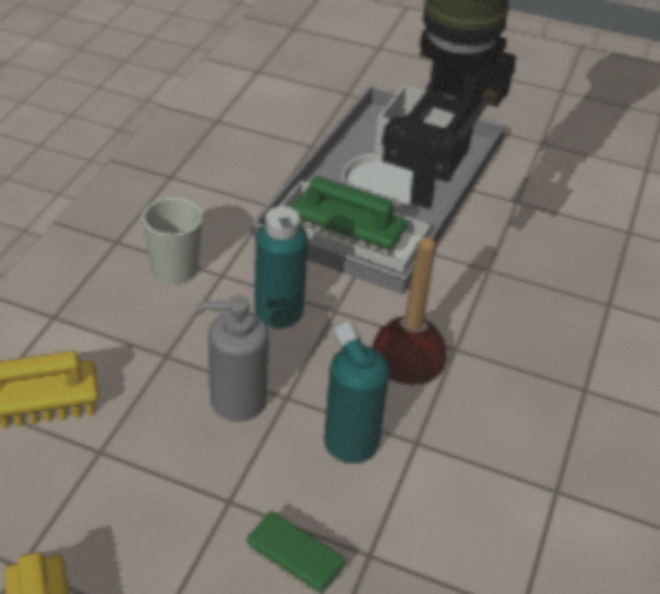

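View pics/w5.png

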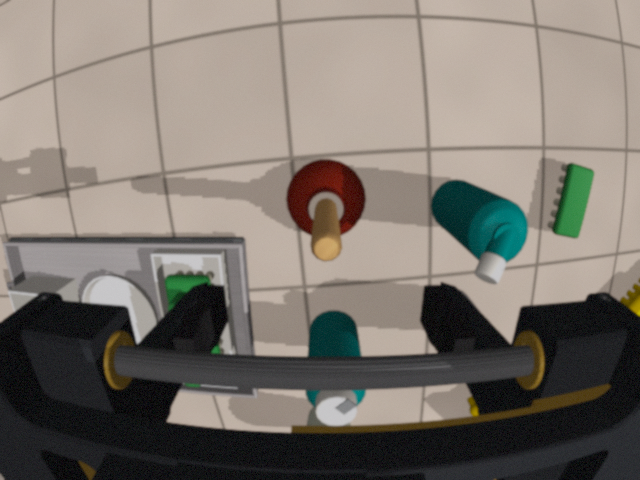

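>>> send_rows(moves=[0, 0, 0.027, 0, -0.1, 0, -0.001, 0.001, 0.053, -0.1, -0.1, -0.1, -0.001, 0.001, 0.08, -0.1, -0.2, -0.1, -0.002, 0.001, 0.106, -0.1, -0.3, -0.1, -0.002, 0.001, 0.133, -0.1, -0.3, -0.2])

```text
clock: 13.45
tool_pos: [0.4272, 0.0744, 0.1622]
eef_rot: [0.041, 0.999, -0.0, -0.001]
contact_force: [0.6, -0.8, 0.5]
opening: 1.002
```

>>> send_rows(moves=[0, 0, 0, 0, 0, 0, 0, 0, 0, 0, 0, 0, 0, 0, 0, 0, 0, 0, 0, 0, 0, 0, 0, 0, 0, 0, 0, 0, 0, 0], claw=1)

```text
clock: 13.87
tool_pos: [0.4281, 0.0745, 0.1633]
eef_rot: [0.041, 0.999, 0.0, 0.001]
contact_force: [-0.6, 0.1, 0.2]
opening: 0.643
```

>>> send_rows(moves=[0, 0, 0, 0, 0, 0, 0, 0, 0, 0, 0, 0, 0, 0, 0, 0, 0, 0, 0, 0, 0, 0, 0, 0, 0, 0, 0, 0, 0, 0])

```text
clock: 14.28
tool_pos: [0.4281, 0.0745, 0.1635]
eef_rot: [0.041, 0.999, 0.0, 0.001]
contact_force: [0.1, 0.6, -0.3]
opening: 0.265
```

>>> send_rows(moves=[0, 0, 0, 0, 0, 0, 0, 0, 0, 0, 0, 0, 0, 0, 0, 0, 0, 0, 0, 0, 0, 0, 0, 0, 0, 0, 0, 0, 0, 0])

```text
clock: 14.7
tool_pos: [0.428, 0.0744, 0.1634]
eef_rot: [0.041, 0.999, 0.0, 0.001]
contact_force: [0.7, 0.1, -1.9]
opening: 0.241
```

Run:
```python
from h import *
plan([(.427,.076,.30,175.45)],step=.03)
```

```text
now [0.428  0.0744 0.1634] yaw 175.3 tilt 0.08 t 14.7 q [ 0.14  0.72 -0.68  2.2   0.94  0.54  0.22] open 0.241 F [ 0.7  0.1 -1.9]
[0, 0, -0.027, 0, 0, 0, 0, 0.001, -0.055, 0, 0, -0.1, 0.001, 0.001, -0.082, 0, 0, -0.1, 0.001, 0.001, -0.109, 0, 0.1, -0.2, 0.001, 0.002, -0.137, 0, 0.1, -0.2]
```

>>> send_rows(moves=[0, 0, -0.02, 0, 0, 0, 0, 0, -0.05, 0, 0, 0, 0, 0, -0.08, 0, 0, 0, 0, 0, -0.11, 0, 0, 0, 0, 0, -0.137, 0, 0, 0])

```text
clock: 15.12
tool_pos: [0.4273, 0.0743, 0.3018]
eef_rot: [0.041, 0.999, 0.0, 0.0]
contact_force: [0.7, -0.1, -3.4]
opening: 0.24
```

Run:
```python
from h import *
plan([(.5592,-.2214,.30,175.45)],step=.028)
```

```text
now [0.4273 0.0743 0.3018] yaw 175.3 tilt 0.05 t 15.12 q [ 0.35  0.51 -0.95  2.04  0.55  0.86  0.57] open 0.24 F [ 0.7 -0.1 -3.4]
[-0.013, -0.024, 0, 0, 0, 0, -0.026, -0.047, 0, 0, 0, 0, -0.039, -0.071, 0, 0, 0, 0, -0.052, -0.095, 0.001, 0, 0, -0.1, -0.065, -0.118, 0.001, 0, 0, -0.1]
[-0.013, -0.024, 0, 0, 0, 0, -0.026, -0.047, 0, 0, 0, 0, -0.039, -0.071, 0, 0, 0, 0, -0.052, -0.095, 0.001, 0, 0, -0.1, -0.065, -0.118, 0.001, 0, 0, -0.1]
[-0.013, -0.024, 0, 0, 0, 0, -0.026, -0.047, 0, 0, 0, 0, -0.026, -0.047, 0, 0, 0, 0, -0.026, -0.047, 0, 0, 0, 0, -0.026, -0.047, 0, 0, 0, 0]
```

>>> send_rows(moves=[-0.013, -0.024, 0, 0, 0, 0, -0.026, -0.047, 0, 0, 0, 0, -0.039, -0.071, 0, 0, 0, 0, -0.052, -0.095, 0, 0, 0, 0, -0.065, -0.118, 0, 0, 0, 0])

```text
clock: 15.53
tool_pos: [0.4821, -0.0505, 0.3015]
eef_rot: [0.041, 0.999, -0.0, -0.0]
contact_force: [0.6, 0.2, -2.9]
opening: 0.234
```

>>> send_rows(moves=[-0.013, -0.024, 0, 0, 0, 0, -0.026, -0.047, 0, 0, 0, 0, -0.039, -0.071, 0, 0, 0, 0, -0.052, -0.095, 0, 0, 0, 0, -0.065, -0.118, 0, 0, 0, 0])

```text
clock: 15.95
tool_pos: [0.5368, -0.1753, 0.3009]
eef_rot: [0.042, 0.999, -0.0, -0.001]
contact_force: [-0.5, -0.3, -2.5]
opening: 0.237
```

>>> send_rows(moves=[-0.013, -0.022, 0, 0, 0, 0, -0.024, -0.04, 0, 0, 0, 0, -0.026, -0.047, 0, 0, 0, 0, -0.026, -0.047, 0, 0, 0, 0, -0.026, -0.047, 0, 0, 0, 0])

```text
clock: 16.37
tool_pos: [0.558, -0.2231, 0.3005]
eef_rot: [0.041, 0.999, 0.0, -0.002]
contact_force: [-0.3, 0.6, -1.9]
opening: 0.241
```

Run:
```python
from h import *
plan([(.5592,-.2214,.20,175.45)],step=.022)
```

```text
now [ 0.558  -0.2231  0.3005] yaw 175.3 tilt 0.21 t 16.37 q [ 0.78  0.75 -0.91  1.57  0.63  1.14  1.22] open 0.241 F [-0.3  0.6 -1.9]
[0, 0, 0.02, 0, 0, 0, -0.001, 0.001, 0.04, 0, -0.1, -0.1, -0.001, 0.001, 0.06, 0, -0.1, -0.1, -0.001, 0.001, 0.08, 0, -0.2, -0.1, -0.001, 0.002, 0.1, 0, -0.2, -0.2]
```

>>> send_rows(moves=[0, 0, 0.02, 0, 0, 0, -0.001, 0.001, 0.04, 0, -0.1, -0.1, -0.001, 0.001, 0.06, 0, -0.1, -0.1, -0.001, 0.001, 0.08, 0, -0.2, -0.1, -0.001, 0.002, 0.1, 0, -0.2, -0.2])

```text
clock: 16.78
tool_pos: [0.5582, -0.2188, 0.2001]
eef_rot: [0.038, 0.999, 0.001, -0.0]
contact_force: [0.4, 0.4, -2.0]
opening: 0.238
```

Run:
```python
from h import *
from plant import imaging
p=imaging.snapshot("wrist");cv2.imwrite("pics/w6.png",p["image"][:,:,::-1])
p=imaging.snapshot("side");cv2.imwrite("pics/s6.png",cv2.resize(p["image"][130:330,240:500,::-1],None,fx=3,fy=3))
plan([(.5592,-.2214,.1695,175.45)],step=.008)
```

```text
now [ 0.5562 -0.2188  0.198 ] yaw 175.7 tilt 0.4 t 16.88 q [ 0.74  0.86 -0.83  1.69  0.75  0.95  1.11] open 0.244 F [-1.5  0.5 -2.1]
[-0.001, -0.001, 0.007, 0, -0.1, 0.1, -0.002, -0.001, 0.014, 0.1, -0.2, 0.1, -0.003, -0.002, 0.021, 0.1, -0.3, 0.2, -0.003, -0.002, 0.029, 0.1, -0.4, 0.2, -0.003, -0.002, 0.029, 0.1, -0.4, 0.2]
```

View pics/s6.png

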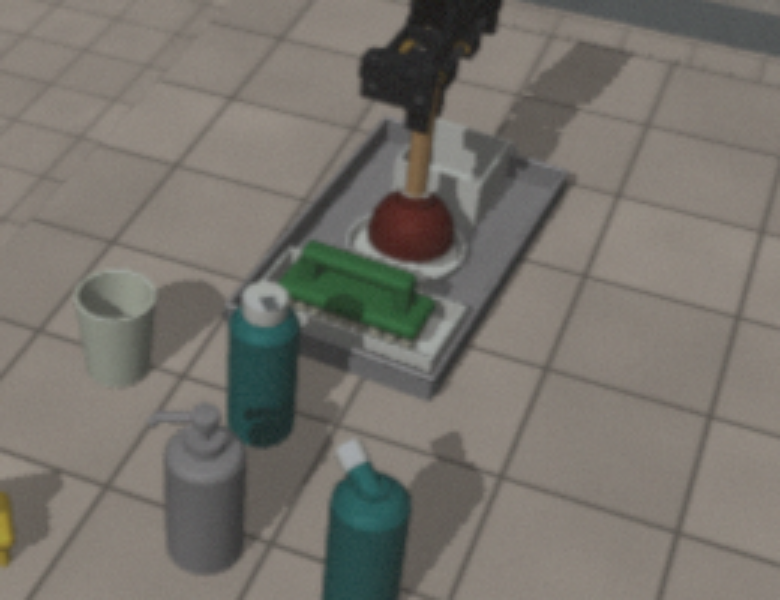

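View pics/w6.png

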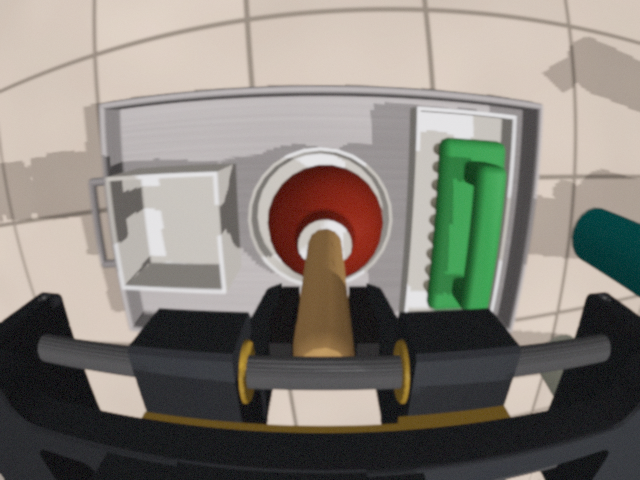

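>>> send_rows(moves=[-0.001, -0.001, 0.007, 0, -0.1, 0.1, -0.002, -0.001, 0.014, 0, -0.2, 0.1, -0.003, -0.002, 0.02, 0, -0.3, 0.1, -0.003, -0.002, 0.025, 0, -0.4, 0.1, -0.003, -0.002, 0.028, 0, -0.4, 0.1])

```text
clock: 17.3
tool_pos: [0.5587, -0.2211, 0.1697]
eef_rot: [0.039, 0.999, 0.001, 0.0]
contact_force: [-1.0, -0.2, 6.9]
opening: 0.244
```

Run:
```python
from h import *
plan([(.5592,-.2214,.1695,175.45)],step=.008)
```

```text
now [ 0.5587 -0.2211  0.1697] yaw 175.6 tilt 0.1 t 17.3 q [ 0.73  0.89 -0.8   1.71  0.8   0.9   1.08] open 0.244 F [-1.  -0.2  6.9]
[0, 0, 0, 0.1, 0, 0.1, 0, 0, 0, 0.1, 0, 0.1, 0, 0, 0, 0.1, 0, 0.1, 0, 0, 0, 0.1, 0, 0.1, 0, 0, 0, 0.1, 0, 0.1]
```

>>> send_rows(moves=[0, 0, 0, 0, 0, 0, 0, 0, 0, 0, 0, 0, 0, 0, 0, 0, 0, 0, 0, 0, 0, 0, 0, 0, 0, 0, 0, 0, 0, 0], claw=0)

```text
clock: 17.72
tool_pos: [0.5591, -0.2212, 0.1701]
eef_rot: [0.039, 0.999, 0.001, 0.0]
contact_force: [-0.3, 0.6, 0.3]
opening: 0.499
```

>>> send_rows(moves=[0, 0, -0.005, 0, 0, 0, 0, 0, -0.03, 0, 0, 0, 0, 0, -0.06, 0, 0, 0, 0, 0, -0.09, 0, 0, 0, 0, 0, -0.125, 0, 0, 0], claw=-1)

```text
clock: 18.13
tool_pos: [0.5583, -0.2212, 0.2961]
eef_rot: [0.038, 0.999, 0.001, -0.0]
contact_force: [0.0, 0.6, -1.1]
opening: 0.856
```

Run:
```python
from h import *
plan([(.4445,.2287,.31,150)],step=.034)
```

```text
now [ 0.5583 -0.2212  0.2961] yaw 175.6 tilt 0.13 t 18.13 q [ 0.78  0.75 -0.91  1.58  0.63  1.13  1.22] open 0.856 F [ 0.   0.6 -1.1]
[0.011, 0.031, -0.001, 0, 0, 1.8, 0.021, 0.063, -0.002, 0, 0, 3.7, 0.032, 0.094, -0.003, 0, 0, 5.5, 0.042, 0.126, -0.004, 0, 0, 7.3, 0.053, 0.157, -0.005, 0, 0, 9.1]
[0.015, 0.029, -0.001, 0, 0, 1.8, 0.031, 0.059, -0.002, 0, 0, 3.7, 0.046, 0.088, -0.003, 0, 0, 5.5, 0.062, 0.117, -0.004, 0, 0, 7.3, 0.077, 0.147, -0.005, 0, 0, 9.1]
[0.02, 0.027, -0.001, 0, 0, 1.8, 0.04, 0.053, -0.002, 0, 0, 3.7, 0.06, 0.08, -0.003, 0, 0, 5.5, 0.08, 0.106, -0.004, 0, 0, 7.3, 0.08, 0.106, -0.004, 0, 0, 7.3]
```

>>> send_rows(moves=[0.011, 0.031, -0.001, 0, 0, 1.8, 0.021, 0.063, -0.002, 0, 0, 3.7, 0.032, 0.094, -0.003, 0, 0, 5.5, 0.042, 0.126, -0.004, 0, 0, 7.3, 0.053, 0.157, -0.005, 0, 0, 9.1])

```text
clock: 18.55
tool_pos: [0.517, -0.0591, 0.3022]
eef_rot: [0.118, 0.993, 0.001, 0.0]
contact_force: [0.4, 0.3, -0.3]
opening: 0.999
```

>>> send_rows(moves=[0.015, 0.029, -0.001, 0, 0, 1.8, 0.031, 0.059, -0.002, 0, 0, 3.7, 0.046, 0.088, -0.003, 0, 0, 5.5, 0.062, 0.117, -0.004, 0, 0, 7.3, 0.077, 0.147, -0.005, 0, 0, 9.1])

```text
clock: 18.97
tool_pos: [0.476, 0.1033, 0.3082]
eef_rot: [0.198, 0.98, 0.001, 0.0]
contact_force: [0.1, -0.1, -0.8]
opening: 1.001
```

>>> send_rows(moves=[0.02, 0.027, -0.001, 0, 0, 1.8, 0.04, 0.053, -0.002, 0, 0, 3.7, 0.06, 0.08, -0.003, 0, 0, 5.5, 0.08, 0.106, -0.004, 0, 0, 7.3, 0.08, 0.106, -0.004, 0, 0, 7.3])

```text
clock: 19.38
tool_pos: [0.4405, 0.2403, 0.3143]
eef_rot: [0.255, 0.967, 0.005, 0.0]
contact_force: [-0.2, 0.7, 1.1]
opening: 0.999
```

Run:
```python
from h import *
from plant import imaging
p=imaging.snapshot("wrist");cv2.imwrite("pics/w7.png",p["image"][:,:,::-1])
s=imaging.snapshot("side");cv2.imwrite("pics/s7.png",cv2.resize(s["image"][130:400,200:500,::-1],None,fx=2.2,fy=2.2))
W=world(s)
m=(np.hypot(W[...,0]-.4445,W[...,1]-.2287)<.06)&(W[...,2]>.03)&(W[...,2]<.12)&(s["depth"]>0)
q=W[m];from scipy.optimize import least_squares
print(least_squares(lambda x:np.hypot(q[:,0]-x[0],q[:,1]-x[1])-.031,[.4445,.2287],loss="soft_l1",f_scale=.003).x)
plan([(.4445,.2287,.200,150)],step=.03)
```

```text
[0.44532787 0.22831163]
now [0.4426 0.2337 0.313 ] yaw 150.2 tilt 0.2 t 19.48 q [-0.08  0.55 -0.79  1.85  0.48  0.94 -0.04] open 0.997 F [ 0.7 -0.7  0.3]
[-0.001, -0.001, 0.028, 0, 0, 0, -0.002, -0.002, 0.057, 0.1, 0, 0.1, -0.003, -0.003, 0.085, 0.1, 0, 0.1, -0.004, -0.004, 0.113, 0.2, 0, 0.2, -0.004, -0.004, 0.113, 0.2, 0, 0.2]
```

View pics/s7.png

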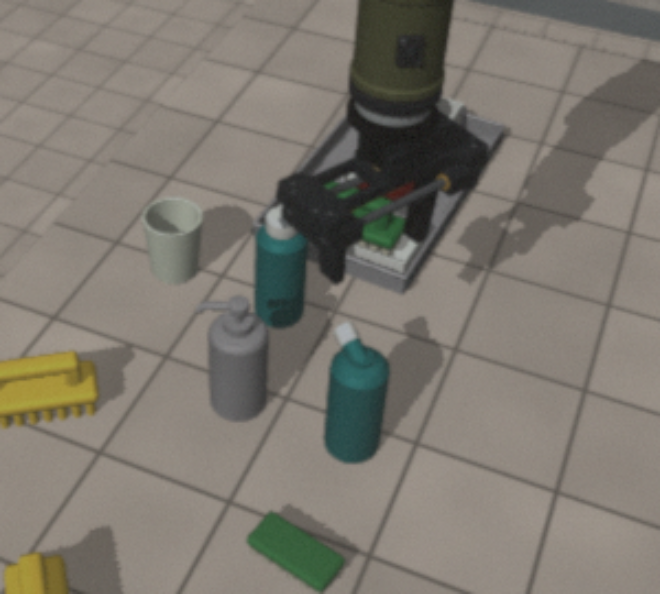

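View pics/w7.png

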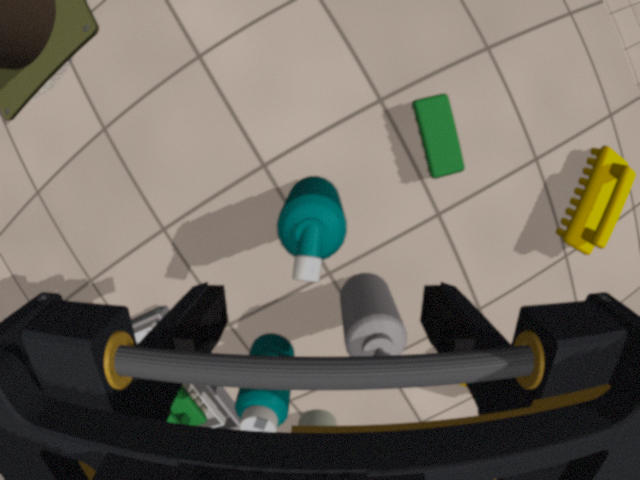

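>>> send_rows(moves=[-0.001, -0.001, 0.028, 0, 0, 0, -0.002, -0.002, 0.056, 0, 0, 0.1, -0.003, -0.003, 0.084, 0.1, 0, 0.1, -0.004, -0.004, 0.113, 0.1, 0, 0.2, -0.004, -0.004, 0.113, 0.2, 0, 0.2])

```text
clock: 19.9
tool_pos: [0.4429, 0.2242, 0.1961]
eef_rot: [0.26, 0.966, -0.004, -0.002]
contact_force: [0.4, -0.6, -0.3]
opening: 0.996
```

Run:
```python
from h import *
from plant import imaging
p=imaging.snapshot("wrist");cv2.imwrite("pics/w8.png",p["image"][:,:,::-1])
plan([(.445,.2285,.127,150)],step=.018)
```

```text
now [0.4437 0.2258 0.1984] yaw 149.9 tilt 0.35 t 19.95 q [-0.17  0.7  -0.65  1.99  0.67  0.68 -0.2 ] open 1.0 F [0.4 0.3 0.6]
[0, 0.001, 0.018, -0.1, 0, 0, 0, 0.002, 0.036, -0.2, 0, -0.1, 0, 0.003, 0.054, -0.3, -0.1, -0.1, 0, 0.003, 0.071, -0.3, -0.1, -0.1, 0, 0.003, 0.071, -0.3, -0.1, -0.1]
```

View pics/w8.png

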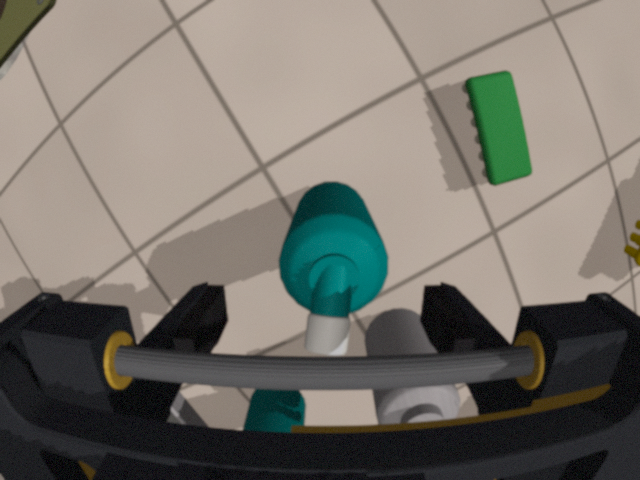

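>>> send_rows(moves=[0, 0.001, 0.018, -0.1, 0, 0, 0, 0.002, 0.036, -0.2, 0, -0.1, 0, 0.003, 0.05, -0.3, -0.1, -0.1, 0, 0.003, 0.062, -0.3, -0.1, -0.1, 0, 0.003, 0.07, -0.3, -0.1, -0.1])

```text
clock: 20.37
tool_pos: [0.4461, 0.2279, 0.1291]
eef_rot: [0.26, 0.966, 0.0, 0.001]
contact_force: [-0.9, -0.1, -0.7]
opening: 1.002
```

>>> send_rows(moves=[0, 0, 0, 0, 0, 0, 0, 0, 0, 0, 0, 0, 0, 0, 0, 0, 0, 0, 0, 0, 0, 0, 0, 0, 0, 0, 0, 0, 0, 0], claw=1, grip_force=30)

```text
clock: 20.78
tool_pos: [0.4466, 0.228, 0.13]
eef_rot: [0.26, 0.966, 0.001, 0.002]
contact_force: [0.0, -1.3, 4.5]
opening: 0.695
```

>>> send_rows(moves=[0, 0, 0, 0, 0, 0, 0, 0, 0, 0, 0, 0, 0, 0, 0, 0, 0, 0, 0, 0, 0, 0, 0, 0, 0, 0, 0, 0, 0, 0])

```text
clock: 21.2
tool_pos: [0.4465, 0.2278, 0.1301]
eef_rot: [0.26, 0.966, 0.0, 0.002]
contact_force: [-0.0, -0.1, 0.8]
opening: 0.695
```

Run:
```python
from h import *
plan([(.445,.2285,.33,150)],step=.03)
```

```text
now [0.4465 0.2278 0.1301] yaw 149.9 tilt 0.2 t 21.2 q [-0.25  0.8  -0.53  2.04  0.82  0.52 -0.33] open 0.695 F [-0.  -0.1  0.8]
[0, 0, -0.029, 0, 0, 0, 0, 0, -0.057, 0, 0.1, 0, 0, 0, -0.086, 0, 0.1, -0.1, 0.001, 0, -0.114, 0.1, 0.1, -0.1, 0.001, 0, -0.143, 0.1, 0.1, -0.1]
[0, 0, -0.029, 0, 0, 0, 0, 0, -0.057, 0, 0.1, 0, 0, 0, -0.057, 0, 0.1, 0, 0, 0, -0.057, 0, 0.1, 0, 0, 0, -0.057, 0, 0.1, 0]
```

>>> send_rows(moves=[0, 0, 0, 0, 0, 0, 0, 0, 0, 0, 0, 0, 0, 0, 0, 0, 0, 0, 0, 0, 0.002, 0, 0, 0, 0, 0, 0.004, 0, 0, 0], claw=-0.8)

```text
clock: 21.62
tool_pos: [0.4467, 0.228, 0.126]
eef_rot: [0.26, 0.966, 0.001, 0.002]
contact_force: [0.2, 0.1, 0.1]
opening: 0.898
```

>>> send_rows(moves=[0, 0, 0.001, 0, 0, 0, 0, 0, 0.001, 0, 0, 0, 0, 0, 0.001, 0, 0, 0, 0, 0, 0.001, 0, 0, 0, 0, 0, 0.001, 0, 0, 0], claw=1)

```text
clock: 22.03
tool_pos: [0.4465, 0.2278, 0.1248]
eef_rot: [0.26, 0.966, 0.0, 0.002]
contact_force: [0.6, -0.1, -2.0]
opening: 0.692
```

>>> send_rows(moves=[0, 0, 0, 0, 0, 0, 0, 0, 0, 0, 0, 0, 0, 0, 0, 0, 0, 0, 0, 0, 0, 0, 0, 0, 0, 0, 0, 0, 0, 0])

```text
clock: 22.45
tool_pos: [0.4465, 0.2278, 0.1248]
eef_rot: [0.26, 0.966, 0.0, 0.002]
contact_force: [0.1, 0.6, -1.5]
opening: 0.693
```

Run:
```python
from h import *
plan([(.445,.2285,.33,150)],step=.03)
```

```text
now [0.4465 0.2278 0.1248] yaw 149.9 tilt 0.19 t 22.45 q [-0.25  0.81 -0.52  2.04  0.83  0.51 -0.34] open 0.693 F [ 0.1  0.6 -1.5]
[0, 0, -0.029, 0, 0, 0, 0, 0, -0.059, 0, 0, 0, 0, 0, -0.088, 0, 0.1, -0.1, 0.001, 0, -0.117, 0, 0.1, -0.1, 0.001, 0, -0.147, 0.1, 0.1, -0.1]
[0, 0, -0.029, 0, 0, 0, 0, 0, -0.059, 0, 0, 0, 0, 0, -0.059, 0, 0, 0, 0, 0, -0.059, 0, 0, 0, 0, 0, -0.059, 0, 0, 0]
```

>>> send_rows(moves=[0, 0, -0.015, 0, 0, 0, 0, 0, -0.045, 0, 0, 0, 0, 0, -0.075, 0, 0, 0, 0, 0, -0.105, 0, 0, 0, 0, 0, -0.135, 0, 0, 0])

```text
clock: 22.87
tool_pos: [0.4454, 0.2273, 0.2607]
eef_rot: [0.26, 0.966, -0.0, 0.001]
contact_force: [1.5, -0.0, -5.0]
opening: 0.693
```

>>> send_rows(moves=[0, 0, -0.03, 0, 0, 0, 0, 0, -0.06, 0, 0, 0, 0, 0, -0.085, 0, 0, 0, 0, 0, -0.1, 0, 0, 0, 0, 0, -0.1, 0, 0, 0])

```text
clock: 23.28
tool_pos: [0.446, 0.2284, 0.3634]
eef_rot: [0.26, 0.966, 0.002, 0.003]
contact_force: [0.8, -0.3, -3.6]
opening: 0.693
```

Run:
```python
from h import *
plan([(.45,-.18,.36,90),(.5495,-.343,.36,90)],step=.028)
```

```text
now [0.446  0.2284 0.3634] yaw 149.9 tilt 0.38 t 23.28 q [-0.04  0.49 -0.83  1.78  0.42  1.05  0.03] open 0.693 F [ 0.8 -0.3 -3.6]
[-0.014, -0.023, 0, 0, 0, 4.0, -0.028, -0.047, 0, 0.1, 0, 8.0, -0.042, -0.07, 0.001, 0.1, 0, 12.0, -0.056, -0.094, 0.001, 0.1, 0, 16.0, -0.069, -0.117, 0.001, 0.1, 0, 20.0]
[-0.021, -0.017, 0, 0, 0, 4.0, -0.042, -0.035, 0, 0.1, 0, 8.0, -0.063, -0.052, 0.001, 0.1, 0, 12.0, -0.084, -0.069, 0.001, 0.1, 0, 16.0, -0.105, -0.086, 0.001, 0.1, 0, 20.0]
[-0.026, -0.009, 0, 0, 0, 4.0, -0.051, -0.018, 0, 0.1, 0, 8.0, -0.077, -0.027, 0.001, 0.1, 0, 12.0, -0.103, -0.036, 0.001, 0.1, 0, 16.0, -0.128, -0.045, 0.001, 0.1, 0, 20.0]
[-0.023, 0.014, 0, 0, 0, 0, -0.047, 0.028, 0, 0, 0, 0, -0.07, 0.043, 0, 0, 0, 0, -0.093, 0.057, 0, 0, 0, 0, -0.116, 0.071, 0, 0, 0, 0]
[-0.023, 0.014, 0, 0, 0, 0, -0.047, 0.028, 0, 0, 0, 0, -0.047, 0.028, 0, 0, 0, 0, -0.047, 0.028, 0, 0, 0, 0, -0.047, 0.028, 0, 0, 0, 0]
```

>>> send_rows(moves=[-0.014, -0.023, 0, 0, 0, 4, -0.028, -0.047, 0, 0.1, 0, 8, -0.042, -0.07, 0.001, 0.1, 0, 12, -0.056, -0.094, 0.001, 0.1, 0, 16, -0.069, -0.117, 0.001, 0.1, 0, 20])

```text
clock: 23.7
tool_pos: [0.4457, 0.0904, 0.3604]
eef_rot: [0.425, 0.905, -0.0, 0.001]
contact_force: [0.5, -1.1, -5.4]
opening: 0.691
```

>>> send_rows(moves=[-0.021, -0.017, 0, 0, 0, 4, -0.042, -0.035, 0, 0.1, 0, 8, -0.063, -0.052, 0, 0.1, 0, 12, -0.084, -0.069, 0, 0.1, 0, 16, -0.105, -0.086, 0, 0.1, 0, 20])

```text
clock: 24.12
tool_pos: [0.4452, -0.047, 0.359]
eef_rot: [0.577, 0.817, -0.002, -0.0]
contact_force: [-0.5, 0.8, -4.7]
opening: 0.692
```

>>> send_rows(moves=[-0.026, -0.009, 0, 0, 0, 4, -0.051, -0.018, 0, 0.1, 0, 8, -0.077, -0.027, 0, 0.1, 0, 12, -0.103, -0.036, 0, 0.1, 0, 16, -0.128, -0.045, 0, 0.1, 0, 20])

```text
clock: 24.53
tool_pos: [0.444, -0.1842, 0.3575]
eef_rot: [0.712, 0.703, -0.004, -0.002]
contact_force: [0.4, 0.3, -4.3]
opening: 0.693
```

Run:
```python
from h import *
plan([(.5495,-.343,.34,90)],step=.028)
```

```text
now [ 0.444  -0.1842  0.3575] yaw 89.3 tilt 0.47 t 24.53 q [ 0.65  0.41 -0.52  1.84  0.25  0.96  0.01] open 0.693 F [ 0.4  0.3 -4.3]
[-0.022, 0.015, 0.002, -0.1, 0, -0.1, -0.045, 0.031, 0.005, -0.1, 0, -0.2, -0.067, 0.046, 0.007, -0.2, 0.1, -0.3, -0.09, 0.062, 0.01, -0.3, 0.1, -0.4, -0.112, 0.077, 0.012, -0.3, 0.1, -0.5]
[-0.023, 0.015, 0.002, -0.1, 0, -0.1, -0.045, 0.03, 0.005, -0.1, 0, -0.2, -0.045, 0.03, 0.005, -0.1, 0, -0.2, -0.045, 0.03, 0.005, -0.1, 0, -0.2, -0.045, 0.03, 0.005, -0.1, 0, -0.2]
```

>>> send_rows(moves=[-0.022, 0.015, 0.002, -0.1, 0, -0.1, -0.045, 0.031, 0.005, -0.1, 0, -0.2, -0.067, 0.046, 0.007, -0.2, 0.1, -0.3, -0.09, 0.062, 0.01, -0.3, 0.1, -0.4, -0.112, 0.077, 0.012, -0.3, 0.1, -0.5])

```text
clock: 24.95
tool_pos: [0.5188, -0.2983, 0.3424]
eef_rot: [0.709, 0.706, -0.002, -0.003]
contact_force: [0.1, 0.7, -4.1]
opening: 0.692
```

>>> send_rows(moves=[-0.02, 0.013, 0.002, -0.1, 0, -0.1, -0.038, 0.025, 0.005, -0.1, 0, -0.2, -0.045, 0.03, 0.005, -0.1, 0, -0.2, -0.045, 0.03, 0.005, -0.1, 0, -0.2, -0.045, 0.03, 0.005, -0.1, 0, -0.2])

```text
clock: 25.37
tool_pos: [0.5476, -0.3428, 0.3349]
eef_rot: [0.707, 0.707, -0.002, -0.004]
contact_force: [0.3, 1.3, -4.5]
opening: 0.69
```

Run:
```python
from h import *
plan([(.5495,-.343,.22,90)],step=.025)
```

```text
now [ 0.5476 -0.3428  0.3349] yaw 90.0 tilt 0.54 t 25.37 q [ 0.73  0.68 -0.47  1.39  0.31  1.16  0.22] open 0.69 F [ 0.3  1.3 -4.5]
[0, 0.001, 0.023, -0.1, 0, 0, 0, 0.001, 0.046, -0.2, -0.1, 0, 0, 0.002, 0.069, -0.3, -0.1, 0, 0, 0.002, 0.092, -0.4, -0.1, 0, -0.001, 0.003, 0.115, -0.5, -0.2, 0]
```

>>> send_rows(moves=[0, 0.001, 0.023, -0.1, 0, 0, 0, 0.001, 0.046, -0.2, -0.1, 0, 0, 0.002, 0.069, -0.3, -0.1, 0, 0, 0.002, 0.092, -0.4, -0.1, 0, -0.001, 0.003, 0.112, -0.5, -0.2, 0])

```text
clock: 25.78
tool_pos: [0.5483, -0.3414, 0.2211]
eef_rot: [0.707, 0.708, -0.001, -0.001]
contact_force: [0.0, 0.3, -4.3]
opening: 0.691
```

Run:
```python
from h import *
from plant import imaging
p=imaging.snapshot("wrist");cv2.imwrite("pics/w9.png",p["image"][:,:,::-1])
p=imaging.snapshot("side");cv2.imwrite("pics/s9.png",cv2.resize(p["image"][100:300,260:520,::-1],None,fx=3,fy=3))
p=imaging.snapshot("top");cv2.imwrite("pics/t9.png",cv2.resize(p["image"][170:340,310:550,::-1],None,fx=3,fy=3))
plan([(.5495,-.343,.131,90)],step=.02)
```

```text
now [ 0.548  -0.3418  0.2214] yaw 90.0 tilt 0.29 t 25.93 q [ 0.71  0.79 -0.43  1.53  0.38  0.91  0.16] open 0.692 F [ 0.7  0.4 -3.8]
[0, 0, 0.018, -0.1, 0, 0, -0.001, 0.001, 0.036, -0.1, 0, 0, -0.001, 0.001, 0.054, -0.2, -0.1, 0, -0.001, 0.002, 0.072, -0.2, -0.1, 0, -0.001, 0.002, 0.09, -0.3, -0.1, 0]
```

View pics/s9.png

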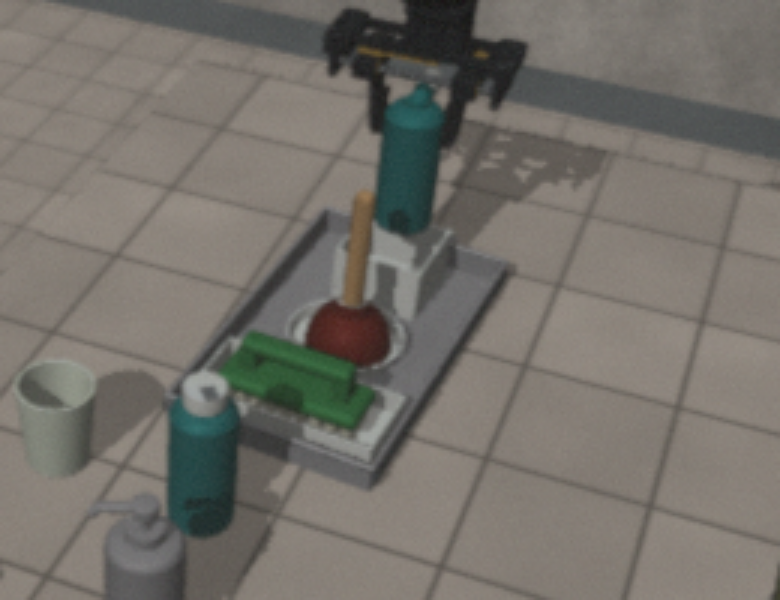

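View pics/w9.png

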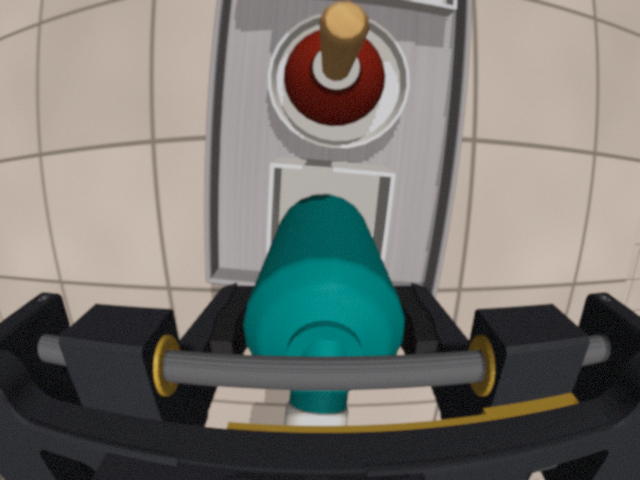

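View pics/t9.png

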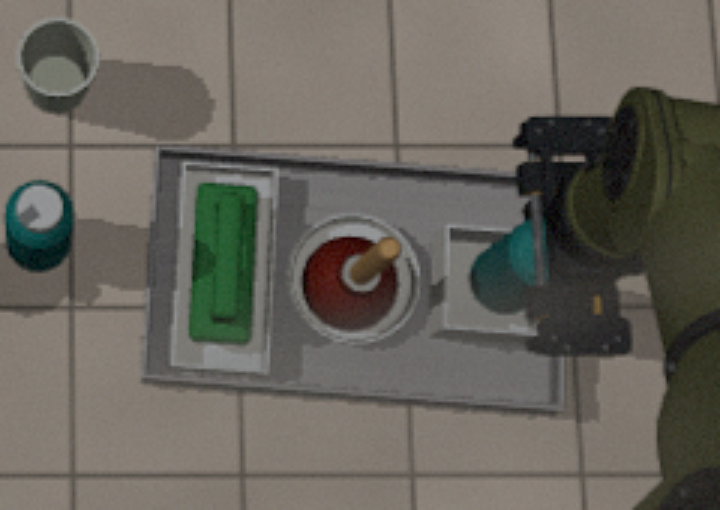

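Run:
```python
from h import *
from plant import imaging
from scipy.optimize import least_squares
s=imaging.snapshot("side");W=world(s)
for z0 in(.11,.13,.15,.17,.185):
    im=s["image"].astype(int)
    m=(np.hypot(W[...,0]-.549,W[...,1]+.342)<.05)&(W[...,2]>z0)&(W[...,2]<z0+.02)&(s["depth"]>0)&(im[...,1]>im[...,0]+15)
    q=W[m]
    if len(q)>10:print(z0,len(q),least_squares(lambda x:np.hypot(q[:,0]-x[0],q[:,1]-x[1])-.031,[.549,-.342],loss="soft_l1",f_scale=.003).x.round(4))
```

```text
0.11 80 [ 0.5469 -0.3396]
0.13 98 [ 0.5471 -0.34  ]
0.15 103 [ 0.5475 -0.3396]
0.17 106 [ 0.5471 -0.34  ]
0.185 103 [ 0.5479 -0.34  ]
```

>>> send_rows(moves=[0.001, 0.001, 0.018, -0.1, 0, 0, 0.001, 0.001, 0.036, -0.1, 0, 0, 0.001, 0.002, 0.054, -0.2, 0, 0, 0, 0.002, 0.068, -0.2, 0, 0, 0, 0.002, 0.08, -0.2, 0, 0])

```text
clock: 26.4
tool_pos: [0.552, -0.3427, 0.1435]
eef_rot: [0.707, 0.707, 0.001, 0.002]
contact_force: [0.3, 0.1, -4.4]
opening: 0.691
```

Run:
```python
from h import *
plan([(.5497,-.343,.1305,90)],step=.02)
```

```text
now [ 0.552  -0.3427  0.1435] yaw 90.0 tilt 0.25 t 26.4 q [ 0.69  0.89 -0.39  1.58  0.44  0.76  0.11] open 0.691 F [ 0.3  0.1 -4.4]
[0, -0.002, 0.013, 0.2, 0, 0, 0, -0.002, 0.013, 0.2, 0, 0, 0, -0.002, 0.013, 0.2, 0, 0, 0, -0.002, 0.013, 0.2, 0, 0, 0, -0.002, 0.013, 0.2, 0, 0]
```

>>> send_rows(moves=[0, -0.001, 0.003, 0.1, 0, 0, 0, -0.002, 0.006, 0.2, 0, 0, 0, -0.002, 0.009, 0.2, 0, 0, 0, -0.002, 0.011, 0.2, 0, 0, 0, -0.002, 0.013, 0.2, 0, 0])

```text
clock: 26.82
tool_pos: [0.5505, -0.3429, 0.1311]
eef_rot: [0.707, 0.707, 0.0, 0.001]
contact_force: [-0.0, 0.2, -4.6]
opening: 0.691
```

>>> send_rows(moves=[0, 0, 0, 0, 0, 0, 0, 0, 0, 0, 0, 0, 0, 0, 0, 0, 0, 0, 0, 0, 0, 0, 0, 0, 0, 0, 0, 0, 0, 0])

```text
clock: 27.23
tool_pos: [0.5505, -0.3429, 0.1312]
eef_rot: [0.707, 0.707, 0.0, 0.001]
contact_force: [0.2, 0.7, -4.7]
opening: 0.692
```

>>> send_rows(moves=[0, 0, 0.001, 0, 0, 0, 0, 0, 0.001, 0, 0, 0, 0, 0, 0.002, 0, 0, 0, 0, 0, 0.002, 0, 0, 0, 0, 0, 0.002, 0, 0, 0])

```text
clock: 27.65
tool_pos: [0.5507, -0.343, 0.1308]
eef_rot: [0.707, 0.707, 0.0, 0.002]
contact_force: [-3.5, 1.6, 8.2]
opening: 0.695
```

Contact with the floor. I'll release and withdraw upward.

>>> send_rows(moves=[0, 0, 0, 0, 0, 0, 0, 0, 0, 0, 0, 0, 0, 0, 0, 0, 0, 0, 0, 0, 0, 0, 0, 0, 0, 0, 0, 0, 0, 0], claw=-0.9)

```text
clock: 28.07
tool_pos: [0.5508, -0.343, 0.1307]
eef_rot: [0.707, 0.707, 0.0, 0.002]
contact_force: [-0.7, 0.0, 0.5]
opening: 0.953
```

>>> send_rows(moves=[0, 0, -0.005, 0, 0, 0, 0, 0, -0.025, 0, 0, 0, 0, 0, -0.05, 0, 0, 0, 0, 0, -0.08, 0, 0, 0, 0, 0, -0.11, 0, 0, 0], claw=-1)

```text
clock: 28.48
tool_pos: [0.5502, -0.3426, 0.2418]
eef_rot: [0.707, 0.707, 0.0, 0.001]
contact_force: [-0.3, -0.1, 0.2]
opening: 1.001
```

>>> send_rows(moves=[0, 0, -0.03, 0, 0, 0, 0, 0, -0.06, 0, 0, 0, 0, 0, -0.09, 0, 0, 0, -0.005, 0, -0.12, 0, 0, 0, -0.01, 0, -0.13, 0, 0, 0])

```text
clock: 28.9
tool_pos: [0.5517, -0.3524, 0.3774]
eef_rot: [0.707, 0.707, 0.002, 0.005]
contact_force: [0.2, -0.1, -0.5]
opening: 1.001
```

Run:
```python
from h import *
plan([(.40,-.45,.37,90)],step=.03)
```

```text
now [ 0.5517 -0.3524  0.3774] yaw 90.0 tilt 0.61 t 28.9 q [ 0.74  0.65 -0.48  1.31  0.3   1.24  0.25] open 1.001 F [ 0.2 -0.1 -0.5]
[-0.014, -0.022, 0.001, 0.1, 0, 0, -0.028, -0.043, 0.002, 0.2, 0.1, 0, -0.042, -0.065, 0.003, 0.2, 0.1, 0, -0.056, -0.087, 0.004, 0.3, 0.2, 0, -0.07, -0.108, 0.005, 0.4, 0.2, 0]
[-0.014, -0.022, 0.001, 0.1, 0, 0, -0.028, -0.043, 0.002, 0.2, 0.1, 0, -0.028, -0.043, 0.002, 0.2, 0.1, 0, -0.028, -0.043, 0.002, 0.2, 0.1, 0, -0.028, -0.043, 0.002, 0.2, 0.1, 0]
```

>>> send_rows(moves=[-0.014, -0.022, 0.001, 0.1, 0, 0, -0.028, -0.043, 0.002, 0.2, 0.1, 0, -0.042, -0.065, 0.003, 0.2, 0.1, 0, -0.056, -0.087, 0.004, 0.3, 0.2, 0, -0.07, -0.108, 0.005, 0.4, 0.2, 0])

```text
clock: 29.32
tool_pos: [0.4425, -0.4231, 0.372]
eef_rot: [0.707, 0.707, 0.0, 0.001]
contact_force: [0.3, 0.0, 0.0]
opening: 0.995
```

>>> send_rows(moves=[-0.014, -0.022, 0.001, 0.1, 0, 0, -0.028, -0.043, 0.002, 0.2, 0.1, 0, -0.028, -0.043, 0.002, 0.2, 0.1, 0, -0.028, -0.043, 0.002, 0.2, 0.1, 0, -0.028, -0.043, 0.002, 0.2, 0.1, 0])

```text
clock: 29.73
tool_pos: [0.4003, -0.4504, 0.3702]
eef_rot: [0.706, 0.708, 0.0, -0.0]
contact_force: [-0.2, 0.8, -0.1]
opening: 1.002
```

Run:
```python
from h import *
from plant import imaging
from scipy.optimize import least_squares
P={n:imaging.snapshot(n) for n in("top","side")}
cv2.imwrite("pics/s10.png",cv2.resize(P["side"]["image"][100:400,200:520,::-1],None,fx=2,fy=2))
cv2.imwrite("pics/t10.png",cv2.resize(P["top"]["image"][140:340,180:550,::-1],None,fx=2.1,fy=2.1))
def circ(q,r0):return least_squares(lambda x:np.hypot(q[:,0]-x[0],q[:,1]-x[1])-r0,q[:,:2].mean(0)+[.01,0],loss="soft_l1",f_scale=.003).x.round(4)
O=np.array;e=O([.0794,.9968]);l=O([.9968,-.0794]);b=O([.5495,-.343])
C={"cleaner":(b,.031,(.075,.13),.05),"stick":(b+.122*e,.011,(.085,.185),.03),"shampoo":((.598,.0727),.031,(.03,.12),.06),"disp":((.585,.2237),.033,(.03,.11),.06),"cup":((.746,.0545),.038,(.02,.08),.06)}
for n,p in P.items():
    W=world(p)
    def pts(c,rad,z0,z1):return W[(p["depth"]>0)&(np.hypot(W[...,0]-c[0],W[...,1]-c[1])<rad)&(W[...,2]>z0)&(W[...,2]<z1)]
    for k,(c,R0,z,rad) in C.items():
        q=pts(c,rad,*z)
        if len(q)>8:
            x=circ(q,R0);h=(z[0]+z[1])/2;lo=q[q[:,2]<h];hi=q[q[:,2]>=h]
            print(n,k,x,"off",(x-c).round(4),"hi-lo",(circ(hi,R0)-circ(lo,R0)).round(4) if min(len(lo),len(hi))>8 else None,"zmax",pts(c,.05,.02,.3)[:,2].max().round(3))
    t=b+.244*e;q=pts(t,.09,.066,.095);r=cv2.minAreaRect((q[:,:2]*1000).astype(np.float32));d=O(r[0])/1000-t
    print(n,"bar",r,"lengthwise",(d@l).round(4),"cross",(d@e).round(4),"ztop",np.median(q[:,2]).round(4))
    q=pts((.443,.394),.07,.02,.05);print(n,"nail",q.mean(0).round(4))
W=world(dict(np.load("top0.npz")));q=W[(np.hypot(W[...,0]-.443,W[...,1]-.394)<.07)&(W[...,2]>.02)&(W[...,2]<.05)];print("nail0",q.mean(0))
```

```text
top cleaner [ 0.5486 -0.3413] off [-0.0009  0.0017] hi-lo [ 0.0002 -0.0002] zmax 0.17
top stick [ 0.5549 -0.2194] off [-0.0043  0.002 ] hi-lo [ 0.     -0.0002] zmax 0.196
top shampoo [0.5975 0.0729] off [-0.0005  0.0002] hi-lo [0.0001 0.0001] zmax 0.163
top disp [0.5839 0.2239] off [-0.0011  0.0002] hi-lo [0.0002 0.0001] zmax 0.163
top cup [0.7457 0.055 ] off [-0.0003  0.0005] hi-lo [ 0.0033 -0.0001] zmax 0.095
top bar ((569.92236328125, -98.40898895263672), (24.461341857910156, 117.65459442138672), 85.15495300292969) lengthwise 0.0009 cross 0.0015 ztop 0.0775
top nail [0.4424 0.3925 0.0268]
side cleaner [ 0.5498 -0.3412] off [0.0003 0.0018] hi-lo [-0.0005  0.    ] zmax 0.166
side stick [ 0.5562 -0.2196] off [-0.003   0.0018] hi-lo [-0.0001  0.0002] zmax 0.193
side shampoo [0.599  0.0723] off [ 0.001  -0.0004] hi-lo [-0.0002  0.    ] zmax 0.161
side disp [0.5856 0.2234] off [ 0.0006 -0.0003] hi-lo [-0.0001  0.0001] zmax 0.161
side cup [0.7541 0.0546] off [0.0081 0.0001] hi-lo [-0.0033  0.0059] zmax 0.094
side bar ((570.877685546875, -95.41614532470703), (29.425241470336914, 114.75496673583984), 86.51484680175781) lengthwise 0.0017 cross 0.0045 ztop 0.0768
side nail [0.4434 0.3967 0.0265]
nail0 [0.44501554 0.39214972 0.02663871]
```

View pics/s10.png

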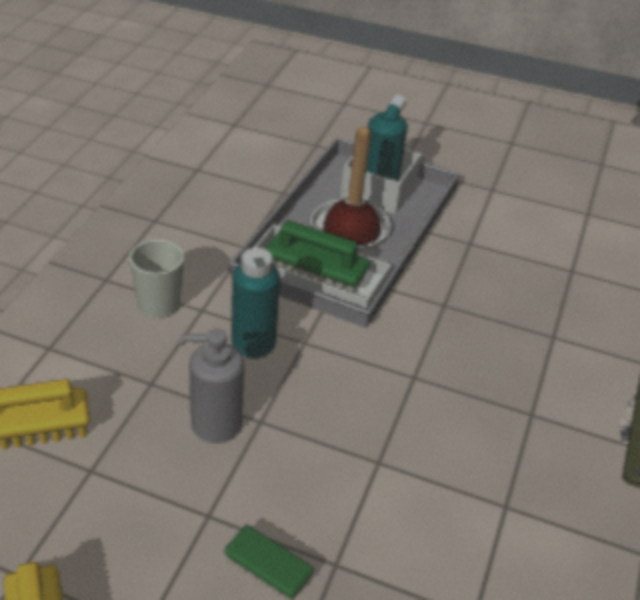

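View pics/t10.png

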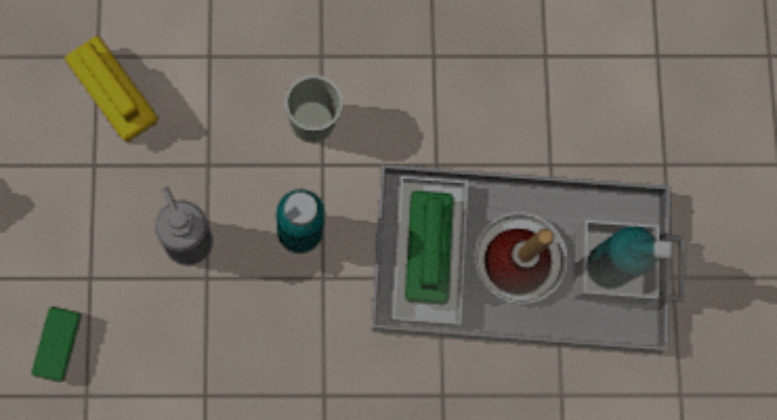

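Run:
```python
from plant import r
print(r.finish_job())
```

```text
the job is handed in; nothing more can be done
None
```

I put the scrub brush in the trough, the plunger on the drip dish and the bent-neck cleaner bottle in the square bin, then handed in the job at about 30 s of the 112 s allowed. The hand-in gives no verdict.

I fitted the positions from the top and side depth images just before handing in:

| Thing | Off target | State |
|---|---|---|
| Cleaner bottle | about 2 mm from the bin centre | upright, top at the height expected for the bin floor |
| Plunger | about 4–5 mm from the dish centre | upright, top at the height expected for the dish floor |
| Brush | 1–2 mm lengthwise, 2–5 mm crosswise | bristles down, turned within about 0.02 rad |

- **Things that stay:** the shampoo bottle and the soap dispenser matched their starting positions within about 1 mm. The nail brush was within about 3 mm, from a rough average of its points.
- **Disagreement:** the top and side fits for the tooth cup differ by about 8 mm. They differed by the same amount before the first move, so it is a fitting error and the cup has not moved.
- **Regrip:** I gripped the cleaner bottle once about 4 mm too high, let go and regripped lower before lifting it.
- **Forces:** no reading at the end of a move was above about 9 N, and the arm was clear of everything at hand-in.

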